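Load the frying basket into the countertop fryer

TASK

First raise the small fryer's stiff lid until it stands about 70 degrees open (not right back) and leave it there. Then take the rectangular wire basket off its deep hook, lifting its handle bar clear over the upturned tip before drawing it out and never wrenching against the hook, and lower it upright all the way to the floor of the fryer's well before letting go. Do not disturb the round pail on the other hook, the mug, the jar or the cactus.

Things in the scene. Friction and masses are not known exactly. Their poses are not given: they have to be found in the camera images.
- fryer: Small countertop fryer: steel box 200 (x) x 190 (y) x 115 high with a black lid, fixed to the counter. Origin: centre of its underside; x points from its front (knob; roughly towards the robot) to its back, z up. The lid hinge runs along y at its back top edge, x = +100, z = 117.
- well_floor (a point): Centre of the floor of the fryer's open rectangular well: fryer x = -16, y = 0, z = 25. The well is 124 (x) x 146 (y), its rim at z = 115.
- fryer_lid (a joint): Angle of the fryer lid in rad: 0 closed, 1.9 fully open, 1.22 is 70 degrees. The front edge goes up and back about the hinge. The hinge is stiff (friction 0.65 N m) and the lid stays wherever it is left; 350 g. The lid is a black inverted tray 190 (x) x 186 (y) x 30 high.
- lid_hinge (a point): Middle of the lid's hinge line, on the fryer at x = 100, y = 0, z = 117 mm.
- lid_bar (a point): Middle of the lid's handle, a round steel bar 10 mm thick, 100 mm long along y, 50 mm in front of the lid's front edge and joined to it by a bar at either end. In the lid (closed) it is 240 mm in front of the hinge line and 12 mm above it, so 129 mm above the counter. Free space below; a finger fits between it and the lid.
- rack: Open rack of dark steel rods, fixed, 320 wide (y). Origin: on the counter below the line where things hang; x points from its front (roughly towards the robot) to its back, z up. Uprights at x = 85, y = +-160, 430 high. A cross rod at x = 85, z = 197 carries two hooks, at y = +75 and -75: steel strips 14 wide running forward to an upturned tip.
- shelf_edge (a point): Middle of the front rod of the rack's overhead shelf: rack x = -20, z = 430. The shelf is of 8 mm rods along y, from here back to x = 85, 320 wide, and blocks the gripper from straight above the hooks: come in tilted about 25 to 40 degrees, the hand leaning to the rack's front.
- hook_left (a point): Point on the level arm of the hook at the rack's +y side where a bar hangs: rack x = 0, y = 75, upper face z = 200. The arm runs from x = 85 to x = -25; its upturned tip is 5 thick (x = -25 to -20) and rises to z = 240, 40 mm above this point.
- hook_right (a point): The same for the hook at the rack's -y side (rack x = 0, y = -75).
- basket: Rectangular wire basket, steel, 100 (x) x 120 (y) x 38 high, 175 to 350 g, hanging by its rigid bail from one of the two hooks. Origin: centre of its underside; z up, y along its bail bar. As it hangs its axes are those of the rack. Its bail rises from the middle of both end walls (y = +-55) to a straight round bar along y, 10 mm thick and 110 long.
- basket_bar (a point): Middle of the basket's bail bar, 110 mm above its underside. The hook passes under this point, so the bar can be gripped about 33 mm to either side of it. Lifting it 45 to 60 mm brings the bar over the hook's tip while the basket's back rim (72 mm below this point) still passes under the hook's arm (lower face 5 mm below its upper face).
- pail: Bystander: round steel pail, 86 wide, 60 high, with a thinner bail bar 105 mm above its underside, hanging from the other hook. Origin: centre of its underside. Leave it alone.
- mug: Bystander: white mug, 74 wide and 80 high, on the counter in front of the rack. Origin: centre of its underside.
- jar: Bystander: glass jar, 56 wide and 110 high, on the counter beside the fryer. Origin: centre of its underside.
- cactus: Bystander: small cactus in a terracotta pot, 70 wide and 102 high, on the counter beside the fryer. Origin: centre of its underside.
Not all that is in view belongs to the job. What is shaped like the basket but brown, green or turquoise is not meant.

How it is judged (in metres and radians):
On the way, in this order (a step that is already met when the one before it is completed fails the run):
1. the lid is raised to about 70 degrees (63 to 77) (value of joint fryer_lid between 1.1 and 1.345 rad), for 0.3 s.
2. the basket is off the hook, drawn out to the front of the rack and still up in the air (x of basket_bar in the frame of rack below -0.06 m and height (world z) of basket above 0.04 m and contact force between the fingers and basket above 0.5 N), for 0.1 s.
3. the basket stands on the floor of the well while the gripper still holds it (z of basket in the frame of fryer below 0.033 m and horizontal distance between basket and fryer below 0.04 m and contact force between the fingers and basket above 0.5 N), for 0.1 s.
At the end, for the whole second after the job is handed in: The basket stands upright (within 6 degrees), at rest, its underside within 6 mm of the floor of the fryer's well, and the lid stands 63 to 77 degrees open (all of step 1 and z of basket in the frame of fryer between 0.02 and 0.031 m and horizontal distance between basket and fryer below 0.04 m and angle between basket's own z axis and vertical below 0.1 rad and linear speed of basket below 0.02 m/s); the robot touches nothing.
It fails at once if the basket is wrenched against the rack (more than 25 N) (contact force between basket and rack above 25 N).
It fails at once if the pail is disturbed (moved more than 40 mm) (distance of pail from where it was at the start of the episode above 0.04 m).
It fails at once if the mug is moved more than 30 mm (distance of mug from where it was at the start of the episode above 0.03 m).
It fails at once if the jar is moved more than 30 mm (distance of jar from where it was at the start of the episode above 0.03 m).
It fails at once if the cactus is moved more than 30 mm (distance of cactus from where it was at the start of the episode above 0.03 m).
It also fails if it takes over 72 s, if anything falls off the work surface, if the arm or the gripper's body presses on something with over 40 N, if the wrist force passes 120 N, or if a joint passes its speed limit or range.

ROBOT

A 6-joint arm with a two-finger parallel gripper is mounted at the origin on the work surface. World frame = base frame: x ahead of the robot, y to its left, z up, the work surface at z = 0. Lengths are in mm, angles in rad, forces in N, time in s.
With the tool pointing down it reaches from about 350 to 975 mm from the base axis. Payload 7.1 kg.
Tool frame: the origin (TCP) lies midway between the tips of the shut fingers; the grasp point (between the pads) lies ctrl.grip_point_offset behind it (ctrl.grip_point_offset is the distance from the TCP to the grasp point, in mm); z points along the fingers, y is the line along which they close (so a half turn about z gives the same grasp; the last joint's range is limited). The gripper opens to 88 mm and grips with 3 to 60 N. Pads are 20 mm wide; open, the fingers measure 115 mm over their backs; the gripper's body (75 mm by 178 mm) begins 61 mm behind the grasp point.
Start: joints at [-1.139, 0.423, 1.63, -0, 1.089, -0.019], TCP at [272.318, -562.537, 188.975] pointing down, gripper open.
Joint ranges: [-3, 3], [-0.9, 2.11], [0.09, 2.58], [-1.31, 4.45], [0.11, 2.69], [-2.54, 2.54]. Speed limits (rad/s): [2.39, 2.39, 3.01, 3.14, 3.14, 3.14].

INTERFACE

Orientations are given as a rotation vector (axis times angle).
In Python, from workcell import ctrl gives the robot as it stands.
- The arm moves only by the tool apply_moves, never from a script. Its argument "targets" is a list of rows, each an object of numbers: "tx", "ty", "tz": the shift along the world's x, y, z in m; "spin": the turn about the world's z in degrees. In form: [{"tx": .., "ty": .., "tz": .., "spin": ..}, ...]. A call has exactly 8 rows; each row is the pose to reach, as a shift and turn from the pose commanded when the call began; what a row does not reach only later rows make up. A row lasts 1/10 s, in which the tool goes at most 50 mm and 8.59 degrees, less where a joint would pass 70% of its speed; a pose out of reach is approached as far as the arm can. A call with a gripper value outside its range is refused whole. "gripper" is the closure, from -1 (fully open) to 1 (shut), set as the call begins (left out, the last holds). The fingers move at their own pace and stop on an object; the grip force is fixed at half the most. Time passes only in rows, so rows that repeat a pose let the fingers close, or fill a call up. It gives the time, the measured TCP pose, the force, the opening and the grip force at its end, in the units of the state.
- ctrl.get_obs(): the state, without advancing time (a new reading comes with each control period).
- ctrl.get_image(name): name is "scene" or "top" or "wrist"; returns the picture (384x512x3 uint8, red, green, blue); there is no depth.
- ctrl.get_calibration(name): a dict with "fov_y" (degrees; the focal length in pixels is half the picture's height over the tangent of half this angle, whatever the lens; pixels are square), "cx", "cy" (the principal point, pixels), "rvec" (rotation vector, rad) and "tvec" (3), from world to camera coordinates, as OpenCV has them. Camera axes: x right, y down, z forward; pixel columns grow to the right and rows downward; lengths in mm; the calibration is good to about 2 mm. A picture is of the moment at which its call begins: read the wrist's pose just before it. get_calibration takes no time and is no camera call; for the wrist camera it gives the pose at the moment of the call.
- ctrl.close_job(): hands the job in; it is judged then, once.
Trained networks look in the newest picture that a camera, given by its name, has taken for a name from the list of things; names that differ only in an ending like _2 or _b are one class to them, and where a whole thing is asked for, a point or a joint stands for the part that bears it (a point fixed in the world has none). Each returns a list of dicts, best first, with "score" (0 to 1); they miss things now and then, are a little off and sometimes report something else, mostly with a low value. They report only what shows in the picture. A call takes as long as a camera call. They do not tell look-alikes from the thing itself.
- ctrl.outline_of(name, camera): "pixels" (384x512 bool, what is visible of it) and "box" ([left, top, right, bottom] in pixels, round what is visible of it).
- ctrl.pinpoint(name, camera): "uv" ([column, row] in pixels: a listed point, or the origin of a listed thing).
The state is a dict: "t": time; "qpos": joint angles; "qvel": joint speeds; "joint_torque": joint torques, N m; "ee_pos": TCP position; "orientation": TCP orientation; "ft_force": force on the tool from outside, world axes, zero at the start; "moment": the same for the moment, N m; "width": finger opening in mm; "grasp_force": force on a finger pad.
Only numpy, scipy, OpenCV 4.12 (cv2) and the standard library are available. Lean on these libraries where they do the work, as an engineer would, in place of code of your own. Each camera call takes 0.05 s, during which the arm holds its last target. There are 200 camera calls.

## Working session

There is one attempt and no reset: what is moved stays moved. The work goes in short steps, Python scripts to look and compute and a tool call to move; the robot and the scene stay as the last step left them, time stands still between calls to the robot, and variables do not carry over. Pictures are saved under pics/ and viewed, at most 10 in all, crops included, and the job is handed in when it is done.

Besides the shell and the picture viewer there is one more tool, called after ">>>" as name(argument=value, ...), one argument or row to a line, values as JSON. apply_moves: Moves the arm, as the interface text tells. Its arguments: {"type":"object","properties":{"targets":{"type":"array"},"gripper":{"type":"number"}},"required":["targets"]}

```bash
mkdir -p pics; ls
cat > h.py <<'E'
import numpy as np, cv2
from workcell import ctrl
from scipy.spatial.transform import Rotation as R
def cam(n):
    c=ctrl.get_calibration(n); f=192/np.tan(np.radians(c["fov_y"])/2)
    K=np.array([[f,0,c["cx"]],[0,f,c["cy"]],[0,0,1]]); return K,np.array(c["rvec"],float),np.array(c["tvec"],float)
def ray(n,uv):
    K,r,t=cam(n); Rm=R.from_rotvec(r).as_matrix()
    d=Rm.T@np.linalg.solve(K,[uv[0],uv[1],1]); return -Rm.T@t, d/np.linalg.norm(d)
def at_z(n,uv,z):
    o,d=ray(n,uv); return o+d*(z-o[2])/d[2]
def tri(obs):
    A=0;b=0
    for n,uv in obs:
        o,d=ray(n,uv); P=np.eye(3)-np.outer(d,d); A=A+P; b=b+P@o
    x=np.linalg.solve(A,b); return x
def proj(n,p):
    K,r,t=cam(n); return cv2.projectPoints(np.array(p,float).reshape(-1,3),r,t,K,None)[0][:,0]
E
python3 - <<'E'
from h import *
o=ctrl.get_obs(); print(o, ctrl.grip_point_offset)
ims=[]
for n in ["scene","top","wrist"]:
    ims.append(ctrl.get_image(n)); cv2.imwrite(f"pics/{n}0.png",ims[-1][...,::-1])
cv2.imwrite("pics/st.png",cv2.resize(np.hstack(ims[:2]),(800,300))[...,::-1])
for n in ["fryer","well_floor","lid_hinge","lid_bar","rack","shelf_edge","hook_left","hook_right","basket","basket_bar","pail","mug","jar","cactus"]:
    d={}
    for c in ["scene","top"]:
        r=ctrl.pinpoint(n,c); d[c]=[(np.round(x["uv"],1).tolist(),round(x["score"],2)) for x in r[:4]]
    print(n,d)
    if d["scene"] and d["top"]: print("   ",np.round(tri([(c,d[c][0][0]) for c in d]),1))
print(ctrl.get_obs()["t"])
E
```

```text
pics
{'t': 0.0, 'qpos': array([-1.13898679e+00,  4.23816308e-01,  1.63068899e+00,  3.84113669e-06,
        1.08861803e+00, -1.90173533e-02]), 'qvel': array([ 4.93115062e-04, -3.72138781e-07, -1.03867045e-03,  4.99772098e-04,
        6.68042732e-04, -8.87515512e-04]), 'joint_torque': array([ 2.32257844e-03, -5.44619536e+01, -2.73671329e+01,  6.43887394e-02,
        2.26628466e-02, -1.08344707e-04]), 'ee_pos': array([ 272.07618452, -561.9898026 ,  188.21745985]), 'orientation': array([-3.06065557e+00, -7.01837632e-01,  4.87277490e-04]), 'ft_force': array([-0.09963894,  0.09750355,  0.8411169 ]), 'moment': array([-0.01475621, -0.01611097,  0.00512342]), 'grasp_force': 0.0, 'width': 87.61044582246916} 18.700000000000003
fryer {'scene': [([319.5, 180.6], 0.81)], 'top': []}
well_floor {'scene': [], 'top': []}
lid_hinge {'scene': [([349.4, 180.4], 0.56), ([246.7, 213.6], 0.28)], 'top': []}
lid_bar {'scene': [([296.3, 134.1], 0.68)], 'top': [([162.7, 234.6], 0.93)]}
    [416.7 234.6 141.2]
rack {'scene': [], 'top': []}
shelf_edge {'scene': [([202.2, 238.8], 0.54)], 'top': [([307.0, 189.3], 0
[... 552 characters left out ...]
{'scene': [([251.1, 297.6], 0.92), ([135.8, 287.6], 0.86), ([197.8, 233.5], 0.82), ([156.5, 222.5], 0.64)], 'top': [([313.4, 146.3], 0.87), ([332.7, 253.9], 0.71), ([320.2, 199.1], 0.6), ([380.9, 212.1], 0.6)]}
    [ 749.7 -280.6  107. ]
pail {'scene': [([246.6, 229.4], 0.96), ([204.7, 252.7], 0.27)], 'top': [([276.4, 193.7], 0.89)]}
    [ 574.1 -146.5  108.1]
mug {'scene': [([214.0, 212.9], 0.94)], 'top': [([270.1, 241.9], 0.76)]}
    [ 401.5 -138.1   -6.1]
jar {'scene': [([351.4, 167.8], 0.46)], 'top': [([273.7, 194.9], 0.63), ([134.7, 190.5], 0.59)]}
    [643.8 -44.1 428.7]
cactus {'scene': [([291.3, 211.8], 0.86)], 'top': [([219.6, 194.0], 0.51)]}
    [5.805e+02 6.210e+01 3.000e-01]
1.55
```

View pics/scene0.png

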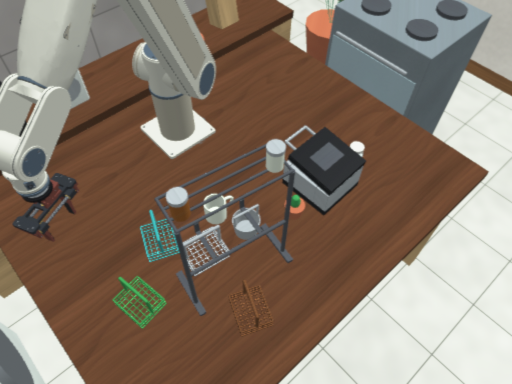

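View pics/top0.png

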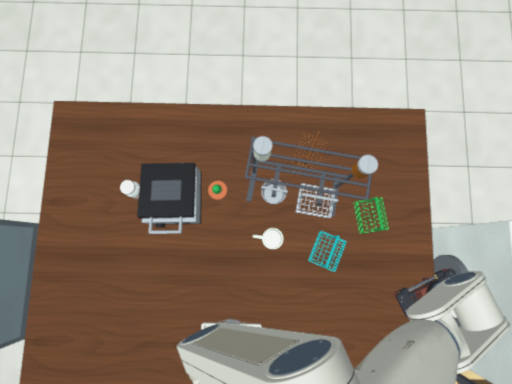

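The scene view shows the fryer at about (325,170), with the lid bar at (297,134). The rack spans (160–300, 150–310), with the pail at (246,222) and a steel basket at (205,250).

Basket candidates in the top view:
- brown at (308,152)
- green at (371,214)
- turquoise at (327,250)
- steel at (316,201), under the rack's right hook

The steel one is the basket. I'll confirm it in one enlarged crop and measure the details.

Run:
```python
from h import *
t=cv2.imread("pics/top0.png"); s=cv2.imread("pics/scene0.png")
c=lambda im,x,y:cv2.resize(im[y:y+75,x:x+100],(400,300),interpolation=cv2.INTER_CUBIC)
c2=lambda im,x,y:cv2.resize(im[y:y+100,x:x+133],(400,300),interpolation=cv2.INTER_CUBIC)
cv2.imwrite("pics/crop.png",np.vstack([np.hstack([c(t,120,160),c2(t,245,130)]),np.hstack([c2(s,265,115),c2(s,155,180)])]))
for n,uv,z in [("top",(269.9,188.7),200),("top",(320.1,196),200),("top",(320.2,199.1),205),("top",(314.1,200.5),95),("scene",(197.8,233.5),205),("scene",(243.3,211.3),200),("scene",(199.6,235.6),200),("top",(162.7,234.6),129),("scene",(296.3,134.1),129),("scene",(319.5,180.6),0),("scene",(246.6,229.4),100),("top",(276.4,193.7),100),("scene",(203.7,253.9),95)]:
    print(n,uv,z,np.round(at_z(n,uv,z)[:2],0))
for c_ in ["top","scene"]:
    print(c_,-(R.from_rotvec(cam(c_)[1]).as_matrix().T@cam(c_)[2]).round(0),cam(c_)[0][0,0])
ctrl.get_image("top");
for nm in ["fryer_lid","fryer","basket","rack"]:
    for cn in ["top","scene"]:
        for r in ctrl.outline_of(nm,cn)[:5]:
            print(nm,cn,np.round(r["box"]).tolist(),round(r["score"],2), [np.round(v,1) for v in cv2.minAreaRect(np.argwhere(r["pixels"])[:,::-1].astype(np.float32))])
print("handaxis",proj("scene",[[272,-562,z] for z in (189,250,300,350,400,450,500)]).round(0).tolist())
```

```text
top (269.9, 188.7) 200 [ 572. -125.]
top (320.1, 196) 200 [ 552. -290.]
top (320.2, 199.1) 205 [ 541. -289.]
top (314.1, 200.5) 95 [ 551. -288.]
scene (197.8, 233.5) 205 [ 539. -290.]
scene (243.3, 211.3) 200 [ 566. -142.]
scene (199.6, 235.6) 200 [ 545. -289.]
top (162.7, 234.6) 129 [416. 236.]
scene (296.3, 134.1) 129 [410. 246.]
scene (319.5, 180.6) 0 [554. 238.]
scene (246.6, 229.4) 100 [ 574. -138.]
top (276.4, 193.7) 100 [ 571. -152.]
scene (203.7, 253.9) 95 [ 550. -289.]
top [ 387.  -80. 1327.] 347.5231693619372
scene [1091. -581. 1265.] 428.8068568031298
fryer_lid top [133.0, 162.0, 196.0, 232.0] 0.81 [array([166.5, 198. ]), array([70., 57.]), np.float64(90.0)]
fryer_lid scene [290.0, 125.0, 366.0, 196.0] 0.67 [array([321.3, 155.8]), array([74.8, 52. ]), np.float64(42.0)]
fryer_lid scene [232.0, 206.0, 260.0, 240.0] 0.56 [array([247.2, 223.1]), array([30.7, 30. ]), np.float64(71.6)]
fryer top [140.0, 161.0, 203.0, 236.0] 0.59 [array([170., 198.]), array([70., 64.]), np.float64(90.0)]
fryer scene [281.0, 126.0, 367.0, 215.0] 0.6 [array([317.4, 166.3]), array([83.4, 71.1]), np.
[... 735 characters left out ...]
, array([52.3, 37.5]), np.float64(45.0)]
basket scene [181.0, 227.0, 228.0, 274.0] 0.67 [array([203.7, 246.5]), array([28.4, 44.6]), np.float64(61.6)]
basket scene [230.0, 282.0, 270.0, 336.0] 0.56 [array([248.9, 305.6]), array([51.7, 35.5]), np.float64(70.8)]
rack top [244.0, 138.0, 378.0, 216.0] 0.79 [array([309.6, 178.5]), array([128.5,  66.2]), np.float64(10.3)]
rack scene [288.0, 195.0, 305.0, 217.0] 0.66 [array([296.8, 207.5]), array([13.9, 22.8]), np.float64(8.1)]
rack scene [152.0, 137.0, 297.0, 316.0] 0.58 [array([238.4, 226.3]), array([127.8, 154.8]), np.float64(64.1)]
handaxis [[66.0, 231.0], [58.0, 220.0], [52.0, 210.0], [44.0, 200.0], [36.0, 188.0], [28.0, 176.0], [18.0, 163.0]]
```

View pics/crop.png

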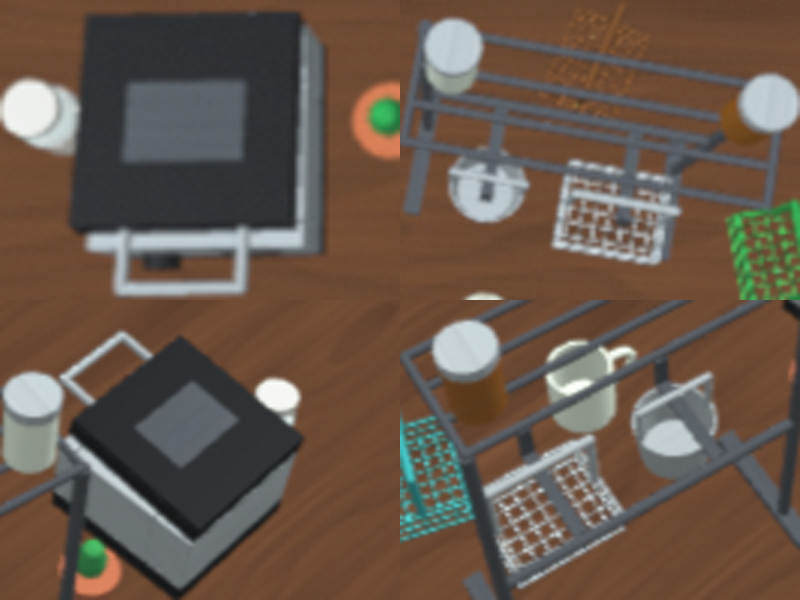

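The crop confirms the basket. The grey steel one hangs on the rack's right hook, with its bar running from (301,193) to (338,201) in the top view; the other three are brown, green and turquoise. I'm moving towards the lid bar now and will refine its position with the wrist camera.

>>> apply_moves(
  targets=[
    {"tx":0.02,"ty":0.03,"tz":0.03,"spin":4},
    {"tx":0.04,"ty":0.07,"tz":0.05,"spin":12},
    {"tx":0.06,"ty":0.11,"tz":0.07,"spin":20},
    {"tx":0.08,"ty":0.15,"tz":0.09,"spin":28},
    {"tx":0.1,"ty":0.19,"tz":0.11,"spin":36},
    {"tx":0.11,"ty":0.23,"tz":0.13,"spin":44},
    {"tx":0.12,"ty":0.27,"tz":0.15,"spin":52},
    {"tx":0.12,"ty":0.31,"tz":0.16,"spin":58},
  ],
  gripper=-1,
)

```text
t: 2.8
ee_pos: [393.6, -251.3, 350.9]
orientation: [2.33, 2.103, 0.002]
ft_force: [0.3, -1.3, 0.6]
width: 87.6
grasp_force: 0.0
```

>>> apply_moves(
  targets=[
    {"tx":0.0,"ty":0.045,"tz":0,"spin":2},
    {"tx":0.0,"ty":0.09,"tz":0,"spin":4},
    {"tx":0.0,"ty":0.14,"tz":0,"spin":7},
    {"tx":0.0,"ty":0.19,"tz":0,"spin":7},
    {"tx":0.0,"ty":0.24,"tz":0,"spin":7},
    {"tx":0.0,"ty":0.29,"tz":0,"spin":7},
    {"tx":0.0,"ty":0.34,"tz":0,"spin":7},
    {"tx":0.0,"ty":0.39,"tz":0,"spin":7},
  ],
)

```text
t: 3.6
ee_pos: [391.8, 139.5, 349.4]
orientation: [2.205, 2.237, 0.002]
ft_force: [0.7, -0.4, -0.6]
width: 87.4
grasp_force: 0.0
```

>>> apply_moves(
  targets=[
    {"tx":0.0,"ty":0.04,"tz":0,"spin":0},
    {"tx":0.0,"ty":0.07,"tz":0,"spin":0},
    {"tx":0.0,"ty":0.09,"tz":0,"spin":0},
    {"tx":0.0,"ty":0.09,"tz":0,"spin":0},
    {"tx":0.0,"ty":0.09,"tz":0,"spin":0},
    {"tx":0.0,"ty":0.09,"tz":0,"spin":0},
    {"tx":0.0,"ty":0.09,"tz":0,"spin":0},
    {"tx":0.0,"ty":0.09,"tz":0,"spin":0},
  ],
)

```text
t: 4.4
ee_pos: [392.5, 226.7, 349.1]
orientation: [2.207, 2.236, 0.0]
ft_force: [0.7, 0.0, -0.1]
width: 88.2
grasp_force: 0.0
```

Run:
```python
from h import *
o=ctrl.get_obs(); print(o["t"],o["ee_pos"],R.from_rotvec(o["orientation"]).as_matrix().round(3).tolist(),o["qpos"].round(3))
im=ctrl.get_image("wrist"); cv2.imwrite("pics/w1.png",im[...,::-1])
for n in ["lid_bar","fryer_lid","lid_hinge"]:
    for r in ctrl.pinpoint(n,"wrist")[:2]:
        print(n,r["uv"],r["score"],at_z("wrist",r["uv"],129).round(1))
K,r,t=cam("wrist"); print(K[0,0],(-(R.from_rotvec(r).as_matrix().T@t)).round(1))
```

```text
4.4 [392.45836738 226.70603255 349.11284064] [[-0.013, 1.0, 0.0], [1.0, 0.013, 0.0], [0.0, 0.0, -1.0]] [ 0.498 -0.005  1.799 -0.     1.347  0.485]
lid_bar [278.2, 176.6] 0.57 [430.9 213.5 129. ]Traceback (most recent call last):
  File "<stdin>", line 5, in <module>
ValueError: it knows: basket, basket_bar, cactus, fryer, hook_left, hook_right, jar, lid_bar, lid_hinge, mug, pail, rack, shelf_edge, well_floor
```

View pics/w1.png

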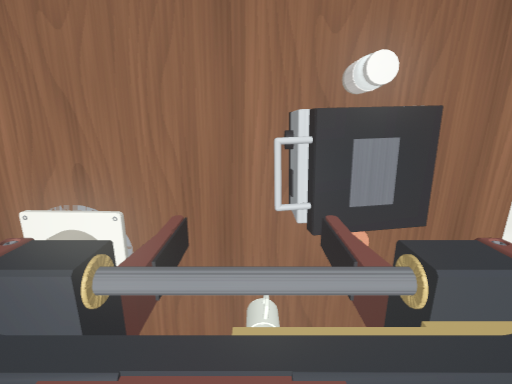

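The wrist view shows the lid bar upright, from about (276,140) to (279,209), with the lid to its right. I'm computing its ends.

Run:
```python
from h import *
o=ctrl.get_obs(); print(o["ee_pos"].round(1))
for uv in [(277,140),(279.5,209),(278.2,175)]: print(uv,at_z("wrist",uv,129).round(1))
for uv in [(310,107),(436,105),(440,225),(318,233)]: print("lid top",uv,at_z("wrist",uv,147).round(1))
print(at_z("top",(149.3,232.5),129).round(),at_z("top",(180.8,231.8),129).round())
print(at_z("scene",(265+62/3,115+78/3),129).round(),at_z("scene",(265+122/3,115+35/3),129).round())
```

```text
[392.5 227.  349.1]
(277, 140) [427. 271. 129.]
(279.5, 209) [435.  159.2 129. ]
(278.2, 175) [430.8 216.1 129. ]
lid top (310, 107) [471.1 319.1 147. ]
lid top (436, 105) [651.  324.1 147. ]
lid top (440, 225) [691.5 141.6 147. ]
lid top (318, 233) [497.  125.2 147. ]
[422. 282. 129.] [427. 175. 129.]
[409. 194. 129.] [407. 297. 129.]
```

Run:
```python
from h import *
o=ctrl.get_obs(); Rt=R.from_rotvec(o["orientation"]).as_matrix()
for l in [(0,44,0),(0,-44,0),(0,0,0),(0,57,0),(10,44,0),(-10,44,0)]: print(l,proj("wrist",o["ee_pos"]+Rt@np.array(l,float)).round(1))
K,r,t=cam("wrist"); Rm=R.from_rotvec(r).as_matrix(); print((-Rm.T@t).round(1), Rm.round(3).tolist(),K.round(1).tolist())
for c in ("top","scene"): print(c,cam(c)[0].round(1).tolist(),"base0",proj(c,[[0,0,0],[-75,75,0],[75,75,0],[75,-75,0]]).round(0).tolist())
print("base in wrist",proj("wrist",[[0,0,0],[75,75,10],[75,-75,10]]).round(0).tolist())
# fit fryer to lid corners/bar in each view
from scipy.optimize import least_squares
M=np.array([[-140,50,129],[-140,-50,129],[-90,93,147],[100,93,147],[100,-93,147],[-90,-93,147]],float)
obs={"wrist":[(277,140),(279.5,209),(310,107),(436,105),(440,225),(318,233)],
"top":[(149.5,232.5),(180.7,231.8),(120+72/4,160+228/4),(120+88/4,160+14/4),(120+301/4,160+14/4),(120+298/4,160+230/4)],
"scene":[(265+122/3,115+35/3),(265+62/3,115+78/3),(265+180/3,115+38/3),(265+302/3,115+140/3),(265+198/3,115+240/3),(265+70/3,115+135/3)]}
def W(p): return R.from_euler("z",p[2]).apply(M)+[p[0],p[1],0]
for vs in [["wrist"],["top"],["scene"],["top","scene"]]:
    f=lambda p:np.concatenate([(proj(v,W(p))-obs[v]).ravel() for v in vs])
    s=least_squares(f,[555,236,0]); print(vs,s.x[:2].round(1),np.degrees(s.x[2]).round(2),W(s.x)[:2].mean(0).round(1),s.fun.round(1).tolist())
```

```text
(0, 44, 0) [[310.6 213.7]]
(0, -44, 0) [[197.7 213.7]]
(0, 0, 0) [[254.1 213.7]]
(0, 57, 0) [[327.3 213.7]]
(10, 44, 0) [[311.3 201.4]]
(-10, 44, 0) [[309.9 225.7]]
[391.7 294.8 544.3] [[1.0, 0.013, -0.001], [0.013, -0.968, 0.252], [0.003, -0.252, -0.968]] [[264.3, 0.0, 254.1], [0.0, 264.3, 192.6], [0.0, 0.0, 1.0]]
top [[347.5, 0.0, 255.0], [0.0, 347.5, 190.2], [0.0, 0.0, 1.0]] base0 [[230.0, 354.0], [208.0, 376.0], [210.0, 331.0], [251.0, 332.0]]
scene [[428.8, 0.0, 254.8], [0.0, 428.8, 189.4], [0.0, 0.0, 1.0]] base0 [[178.0, 130.0], [182.0, 111.0], [204.0, 131.0], [174.0, 150.0]]
base in wrist [[80.0, 256.0], [107.0, 227.0], [115.0, 288.0]]
['wrist'] [571.1 228. ] 5.84 [431.8 213.8 129. ] [-0.3, 4.9, 1.3, -2.8, 0.3, 5.6, 8.0, -4.8, -6.7, -2.5, -3.6, -0.7]
['top'] [563.  226.5] 0.65 [423.1 224.9 129. ] [1.9, -0.2, -0.1, 0.9, 0.1, 0.1, -0.2, -1.0, -0.1, -0.2, -1.6, 0.4]
['scene'] [564.4 231.2] -0.08 [424.5 231.4 129. ] [0.4, 4.7, 0.6, 4.2, 0.1, 2.0, 1.0, -1.2, -1.5, -4.7, -0.4, -3.7]
['top', 'scene'] [564.1 228.5] 0.34 [424.1 227.7 129. ] [1.2, -0.6, -0.9, 0.7, -0.6, -0.4, -0.6, -1.4, -0.5, -0.4, -2.4, 0.2, -0.5, 5.1, -0.1, 4.8, -0.8, 2.3, 0.4, -1.1, -1.8, -4.3, -1.0, -3.1]
```

Residuals suggest the lens bends the image radially, so I'm fitting a lens term.

```bash
cat > fit.py <<'E'
from h import *
from scipy.optimize import least_squares
M=np.array([[-140,50,129],[-140,-50,129],[-90,93,147],[100,93,147],[100,-93,147],[-90,-93,147]],float)
obs={"wrist":[(277,140),(279.5,209),(310,107),(436,105),(440,225),(318,233)],
"top":[(149.5,232.5),(180.7,231.8),(120+72/4,160+228/4),(120+88/4,160+14/4),(120+301/4,160+14/4),(120+298/4,160+230/4)],
"scene":[(265+122/3,115+35/3),(265+62/3,115+78/3),(265+180/3,115+38/3),(265+302/3,115+140/3),(265+198/3,115+240/3),(265+70/3,115+135/3)]}
def W(p): return R.from_euler("z",p[2]).apply(M)+[p[0],p[1],0]
def pj(n,P,k):
    K,r,t=cam(n); 
    if k=="fe": return cv2.fisheye.projectPoints(np.array(P).reshape(-1,1,3),r,t,K,np.zeros(4))[0][:,0]
    return cv2.projectPoints(np.array(P),r,t,K,np.array([k,0,0,0,0.]))[0][:,0]
for vs in [["wrist"],["top"],["scene"],["top","scene"],["wrist","top","scene"]]:
    f=lambda p:np.concatenate([(pj(v,W(p),p[3+i])-obs[v]).ravel() for i,v in enumerate(vs)])
    g=lambda p:np.concatenate([(pj(v,W(p),"fe")-obs[v]).ravel() for i,v in enumerate(vs)])
    for h_,x0 in ((f,[560,230,0]+[0]*len(vs)),(g,[560,230,0])):
        s=least_squares(h_,x0); print(vs,s.x[:2].round(1),np.degrees(s.x[2]).round(2),s.x[3:].round(3),"bar",W(s.x)[:2].mean(0).round(1),"rms",np.sqrt((s.fun**2).mean()).round(2))
    print(s.fun.round(1).tolist())
E
python3 fit.py
```

```text
['wrist'] [573.1 229. ] 5.94 [-0.035] bar [433.8 214.5 129. ] rms 4.04
['wrist'] [583.8 234.3] 6.52 [] bar [444.8 218.4 129. ] rms 9.96
[7.2, 2.8, 9.4, -5.5, 5.6, 6.1, -16.3, 6.3, -22.4, -10.3, 3.4, -4.7]
['top'] [563.3 225.2] 0.63 [0.053] bar [423.3 223.6 129. ] rms 0.81
['top'] [561.4 235.2] 0.76 [] bar [421.4 233.4 129. ] rms 1.68
[3.0, -1.2, -1.0, 0.4, 2.2, -0.5, 1.4, 0.5, -1.9, 0.5, -3.3, 0.4]
['scene'] [564.  229.3] -0.18 [0.174] bar [424.  229.8 129. ] rms 2.64
['scene'] [565.3 234.8] 0.1 [] bar [425.3 234.5 129. ] rms 2.83
[0.6, 5.0, 1.3, 4.2, -0.3, 2.6, -0.8, -1.0, -1.2, -5.1, 0.4, -3.8]
['top', 'scene'] [563.5 227.4] 0.25 [-0.008  0.277] bar [423.5 226.8 129. ] rms 1.99
['top', 'scene'] [563.2 235.3] 0.46 [] bar [423.2 234.2 129. ] rms 2.36
[2.8, -1.8, -1.2, -0.0, 2.1, -1.1, 1.6, -0.1, -1.7, 0.1, -3.4, -0.0, 0.0, 4.7, 0.9, 4.0, -0.8, 2.2, -1.2, -1.6, -1.3, -5.6, 0.1, -4.1]
['wrist', 'top', 'scene'] [569.8 228. ] 4.35 [-0.015  0.071  0.124] bar [430.2 217.4 129. ] rms 3.58
['wrist', 'top', 'scene'] [577.4 234.1] 4.79 [] bar [437.9 222.4 129. ] rms 6.91
[3.9, 0.1, 4.4, -7.8, 3.1, 4.1, -17.9, 7.7, -26.5, -8.4, -2.0, -5.9, 6.2, -4.7, 2.2, -5.1, 4.4, -3.1, 0.2, -2.0, -3.2, -5.7, -1.0, -6.2, -0.1, 7.9, 2.2, 8.5, -0.8, 4.4, 1.3, -1.3, 4.8, -2.8, 2.9, 0.7]
```

```bash
cat > c.py <<'E'
from h import *
def corners(f,box,thr):
    im=cv2.imread(f); x0,y0,x1,y1=box; g=im[y0:y1,x0:x1].max(2)
    m=(g<thr).astype(np.uint8); m=cv2.morphologyEx(m,cv2.MORPH_CLOSE,np.ones((3,3)))
    n,l,s,_=cv2.connectedComponentsWithStats(m); k=1+s[1:,4].argmax()
    c=max(cv2.findContours((l==k).astype(np.uint8),cv2.RETR_EXTERNAL,cv2.CHAIN_APPROX_NONE)[0],key=cv2.contourArea)
    h=cv2.convexHull(c)
    for e in np.arange(.02,.15,.01):
        a=cv2.approxPolyDP(h,e*cv2.arcLength(h,True),True)
        if len(a)==4: break
    return s[k].tolist(),(a[:,0]+[x0,y0]).tolist()
print(corners("pics/w1.png",(270,90,470,245),60))
print(corners("pics/top0.png",(130,150,215,230),60))
print(corners("pics/scene0.png",(280,115,375,200),70))
im=cv2.imread("pics/w1.png"); 
for r in (145,160,175,190,205): print(r,im[r,268:288].mean(1).astype(int).tolist())
im=cv2.imread("pics/top0.png")
for c in (155,160,165,170,175): print(c,im[224:240,c].mean(1).astype(int).tolist())
E
python3 c.py
```

```text
([37, 19, 10, 125, 692], [[314, 109], [312, 233]])
([8, 13, 57, 55, 2191], [[194, 164], [192, 215], [138, 216], [142, 164]])
([8, 12, 78, 68, 2227], [[324, 127], [365, 160], [330, 194], [288, 159]])
145 [100, 104, 109, 110, 108, 113, 158, 199, 210, 215, 213, 207, 180, 121, 99, 94, 70, 53, 58, 59]
160 [106, 108, 110, 108, 106, 106, 150, 196, 210, 215, 213, 208, 183, 126, 104, 104, 105, 106, 105, 105]
175 [108, 108, 107, 105, 103, 103, 146, 193, 209, 215, 213, 208, 188, 144, 104, 104, 104, 105, 104, 103]
190 [106, 104, 103, 103, 105, 106, 144, 190, 209, 215, 213, 210, 188, 140, 102, 102, 103, 103, 107, 108]
205 [103, 102, 105, 107, 104, 104, 140, 184, 207, 215, 213, 210, 198, 196, 207, 208, 209, 210, 211, 212]
155 [69, 66, 66, 70, 77, 86, 127, 180, 193, 163, 95, 78, 80, 83, 84, 85]
160 [54, 51, 49, 55, 75, 84, 129, 181, 190, 158, 93, 77, 81, 82, 83, 86]
165 [61, 63, 64, 68, 75, 82, 129, 184, 191, 159, 95, 78, 81, 81, 84, 83]
170 [76, 79, 78, 77, 75, 84, 129, 184, 181, 135, 89, 80, 79, 80, 80, 82]
175 [70, 78, 79, 77, 78, 87, 134, 187, 182, 131, 90, 80, 82, 78, 81, 81]
```

Residuals trace back to my rough pixel readings; the bar sits at about x 424–430, y 215–228, which is within the grasp tolerance. I'm narrowing the fingers to about 40 mm so the rear one fits in front of the fryer, then descending.

>>> apply_moves(
  targets=[
    {"tx":0.01,"ty":0,"tz":-0.02,"spin":0},
    {"tx":0.025,"ty":-0.005,"tz":-0.05,"spin":0},
    {"tx":0.035,"ty":-0.005,"tz":-0.08,"spin":0},
    {"tx":0.035,"ty":-0.005,"tz":-0.11,"spin":0},
    {"tx":0.035,"ty":-0.005,"tz":-0.13,"spin":0},
    {"tx":0.035,"ty":-0.005,"tz":-0.15,"spin":0},
    {"tx":0.035,"ty":-0.005,"tz":-0.16,"spin":0},
    {"tx":0.035,"ty":-0.005,"tz":-0.16,"spin":0},
  ],
  gripper=0.09,
)

```text
t: 5.3
ee_pos: [426.6, 221.9, 187.9]
orientation: [-2.205, -2.236, 0.004]
ft_force: [-0.7, -0.1, 0.0]
width: 39.9
grasp_force: 0.0
```

Run:
```python
from h import *
o=ctrl.get_obs(); print(o["t"],o["ee_pos"],o["width"],o["ft_force"])
im=ctrl.get_image("wrist"); s=ctrl.get_image("scene")
a=cv2.resize(s[100:220,240:400],(512,384),interpolation=cv2.INTER_CUBIC)
cv2.imwrite("pics/w2.png",cv2.resize(np.hstack([im,a]),(800,300))[...,::-1])
for c in ("wrist","scene","top"):
    if c=="top": ctrl.get_image(c)
    for r in ctrl.pinpoint("lid_bar",c)[:2]: print(c,r["uv"],round(r["score"],2),at_z(c,r["uv"],129).round(1))
```

```text
5.3 [426.60392555 221.93172268 187.90927154] 39.87992561367904 [-0.65765313 -0.10728492  0.01316117]
wrist [254.5, 206.6] 0.59 [428.6 209.2 129. ]
scene [296.7, 130.0] 0.57 [397.2 261.  129. ]
top [162.3, 233.9] 0.66 [418.  237.4 129. ]
```

View pics/w2.png

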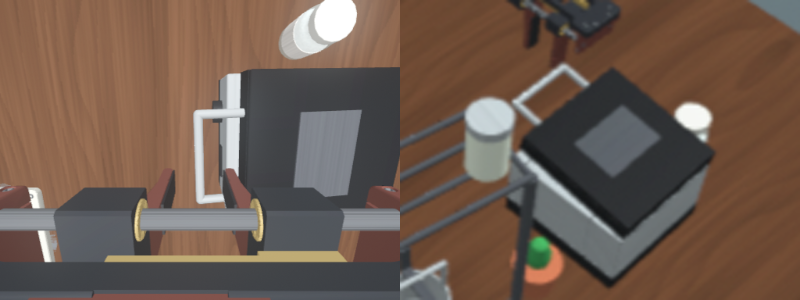

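The wrist half of the picture shows the bar at column 200, midway between the fingers at 165 and 237, so x is good. I'm descending and closing.

>>> apply_moves(
  targets=[
    {"tx":0.0,"ty":0,"tz":-0.015,"spin":0},
    {"tx":0.0,"ty":0,"tz":-0.03,"spin":0},
    {"tx":0.0,"ty":0,"tz":-0.045,"spin":0},
    {"tx":0.0,"ty":0,"tz":-0.06,"spin":0},
    {"tx":0.0,"ty":0,"tz":-0.07,"spin":0},
    {"tx":0.0,"ty":0,"tz":-0.077,"spin":0},
    {"tx":0.0,"ty":0,"tz":-0.077,"spin":0},
    {"tx":0.0,"ty":0,"tz":-0.077,"spin":0},
  ],
)

```text
t: 6.4
ee_pos: [427.6, 222.6, 112.3]
orientation: [2.205, 2.237, 0.001]
ft_force: [1.3, -0.2, -0.7]
width: 40.2
grasp_force: 0.0
```

>>> apply_moves(
  targets=[
    {"tx":0,"ty":0,"tz":0,"spin":0},
    {"tx":0,"ty":0,"tz":0,"spin":0},
    {"tx":0,"ty":0,"tz":0,"spin":0},
    {"tx":0,"ty":0,"tz":0,"spin":0},
    {"tx":0,"ty":0,"tz":0,"spin":0},
    {"tx":0,"ty":0,"tz":0,"spin":0},
    {"tx":0,"ty":0,"tz":0,"spin":0},
    {"tx":0,"ty":0,"tz":0,"spin":0},
  ],
  gripper=1,
)

```text
t: 7.2
ee_pos: [426.9, 222.4, 111.9]
orientation: [-2.205, -2.237, 0.001]
ft_force: [-4.6, 2.4, 3.0]
width: 8.6
grasp_force: 30.0
```

The bar is gripped (8.6 mm opening, 30 N). I'm raising the lid along its arc of 240 mm radius.

>>> apply_moves(
  targets=[
    {"tx":0.002,"ty":0,"tz":0.021,"spin":0},
    {"tx":0.0057,"ty":0,"tz":0.0415,"spin":0},
    {"tx":0.0113,"ty":0,"tz":0.0617,"spin":0},
    {"tx":0.0186,"ty":0,"tz":0.0814,"spin":0},
    {"tx":0.0276,"ty":0,"tz":0.1003,"spin":0},
    {"tx":0.0382,"ty":0,"tz":0.1184,"spin":0},
    {"tx":0.0503,"ty":0,"tz":0.1355,"spin":0},
    {"tx":0.0639,"ty":0,"tz":0.1515,"spin":0},
  ],
)

```text
t: 8.0
ee_pos: [499.7, 221.7, 261.0]
orientation: [2.199, 2.229, 0.014]
ft_force: [14.6, 2.4, -22.8]
width: 7.0
grasp_force: 27.1
```

>>> apply_moves(
  targets=[
    {"tx":0.0149,"ty":0,"tz":0.0147,"spin":0},
    {"tx":0.031,"ty":0,"tz":0.028,"spin":0},
    {"tx":0.0483,"ty":0,"tz":0.04,"spin":0},
    {"tx":0.0665,"ty":0,"tz":0.0503,"spin":0},
    {"tx":0.0856,"ty":0,"tz":0.0591,"spin":0},
    {"tx":0.1053,"ty":0,"tz":0.0661,"spin":0},
    {"tx":0.1053,"ty":0,"tz":0.0661,"spin":0},
    {"tx":0.1053,"ty":0,"tz":0.0661,"spin":0},
  ],
)

```text
t: 8.8
ee_pos: [596.3, 222.2, 328.9]
orientation: [-2.206, -2.237, 0.001]
ft_force: [0.5, -0.1, 0.8]
width: 0.4
grasp_force: 0.0
```

>>> apply_moves(
  targets=[
    {"tx":0,"ty":0,"tz":0,"spin":0},
    {"tx":0,"ty":0,"tz":0,"spin":0},
    {"tx":0,"ty":0,"tz":0,"spin":0},
    {"tx":0,"ty":0,"tz":0,"spin":0},
    {"tx":0,"ty":0,"tz":0,"spin":0},
    {"tx":0,"ty":0,"tz":0,"spin":0},
    {"tx":0,"ty":0,"tz":0,"spin":0},
    {"tx":0,"ty":0,"tz":0,"spin":0},
  ],
)

```text
t: 9.6
ee_pos: [596.5, 222.5, 329.6]
orientation: [2.205, 2.237, 0.0]
ft_force: [0.3, -0.1, -0.2]
width: 0.6
grasp_force: 0.0
```

Run:
```python
from h import *
o=ctrl.get_obs(); print(o["t"],o["ee_pos"],o["width"],o["ft_force"],o["grasp_force"])
ctrl.get_image("scene");ctrl.get_image("top");ctrl.get_image("wrist")
for c in ("scene","top","wrist"):
  for n in ("lid_bar","lid_hinge"):
    for r in ctrl.pinpoint(n,c)[:2]: print(c,n,r["uv"],round(r["score"],2),at_z(c,r["uv"],347 if n=="lid_bar" else 117).round(1))
```

```text
9.6 [596.53158578 222.45367537 329.58857681] 0.6209323988743818 [ 0.30676179 -0.05390021 -0.23377012] 0.0
scene lid_bar [316.9, 118.1] 0.82 [536.3 179.3 347. ]
scene lid_bar [246.2, 229.5] 0.71 [ 683.4 -232.8  347. ]
scene lid_hinge [348.6, 175.3] 0.61 [653.9 252.  117. ]
scene lid_hinge [317.2, 116.7] 0.18 [393.1 376.1 117. ]
top lid_bar [155.4, 205.4] 0.57 [491.9 204.5 347. ]
top lid_bar [169.7, 164.4] 0.3 [611.9 171.6 347. ]
top lid_hinge [171.0, 165.0] 0.57 [662.6 225.9 117. ]
wrist lid_bar [151.8, 200.8] 0.97 [524.6 237.  347. ]
wrist lid_hinge [297.1, 161.8] 0.6 [662.6 234.3 117. ]
```

The bar slipped out partway. I'm finding the lid angle from the bar pixels, with the bar constrained to its arc.

Run:
```python
from h import *
def bar(a,h=(665,226)): c,s=np.cos(a),np.sin(a); return np.array([h[0]-240*c+12*s,h[1],117+240*s+12*c])
obs={"scene":(316.9,118.1),"top":(155.4,205.4),"wrist":(151.8,200.8)}
for d in range(25,75,5):
    print(d,bar(np.radians(d)).round(0),{c:(proj(c,bar(np.radians(d)))[0]-obs[c]).round(0).tolist() for c in obs})
im=ctrl.get_image("wrist"); s=ctrl.get_image("scene")
a=cv2.resize(s[80:220,230:390],(512,384),interpolation=cv2.INTER_CUBIC)
cv2.imwrite("pics/w3.png",cv2.resize(np.hstack([im,a]),(800,300))[...,::-1])
```

```text
25 [453. 226. 229.] {'scene': [-13.0, 5.0], 'top': [3.0, 16.0], 'wrist': [-24.0, -21.0]}
30 [463. 226. 247.] {'scene': [-10.0, 3.0], 'top': [2.0, 13.0], 'wrist': [-22.0, -17.0]}
35 [475. 226. 264.] {'scene': [-7.0, 1.0], 'top': [0.0, 8.0], 'wrist': [-17.0, -13.0]}
40 [489. 226. 280.] {'scene': [-3.0, 0.0], 'top': [-1.0, 3.0], 'wrist': [-10.0, -9.0]}
45 [504. 226. 295.] {'scene': [1.0, -1.0], 'top': [-2.0, -2.0], 'wrist': [-1.0, -5.0]}
50 [520. 226. 309.] {'scene': [5.0, -1.0], 'top': [-3.0, -8.0], 'wrist': [13.0, -0.0]}
55 [537. 226. 320.] {'scene': [10.0, -1.0], 'top': [-4.0, -15.0], 'wrist': [29.0, 4.0]}
60 [555. 226. 331.] {'scene': [14.0, -0.0], 'top': [-4.0, -21.0], 'wrist': [49.0, 8.0]}
65 [574. 226. 340.] {'scene': [20.0, 1.0], 'top': [-5.0, -28.0], 'wrist': [73.0, 12.0]}
70 [594. 226. 347.] {'scene': [25.0, 3.0], 'top': [-5.0, -35.0], 'wrist': [99.0, 16.0]}
```

View pics/w3.png

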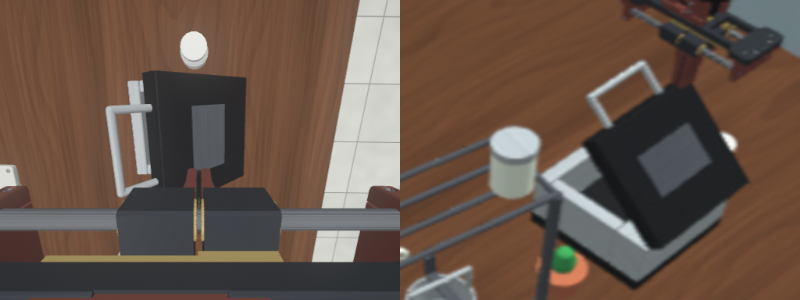

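The lid stands at about 44°; all three cameras agree, and the right-hand view shows it half open. I'll finish by pushing the bar from the front with closed fingers, going up and over to its front side first.

>>> apply_moves(
  targets=[
    {"tx":-0.01,"ty":0,"tz":0.02,"spin":0},
    {"tx":-0.04,"ty":0,"tz":0.02,"spin":0},
    {"tx":-0.075,"ty":0,"tz":0.02,"spin":0},
    {"tx":-0.11,"ty":0,"tz":0.02,"spin":0},
    {"tx":-0.14,"ty":0,"tz":0.02,"spin":0},
    {"tx":-0.15,"ty":0,"tz":-0.01,"spin":0},
    {"tx":-0.15,"ty":0,"tz":-0.04,"spin":0},
    {"tx":-0.15,"ty":0,"tz":-0.07,"spin":0},
  ],
  gripper=1,
)

```text
t: 10.95
ee_pos: [446.3, 222.6, 259.3]
orientation: [2.204, 2.237, 0.003]
ft_force: [-0.0, -0.4, 0.7]
width: 0.5
grasp_force: 0.0
```

>>> apply_moves(
  targets=[
    {"tx":0.005,"ty":0,"tz":0,"spin":0},
    {"tx":0.01,"ty":0,"tz":0,"spin":0},
    {"tx":0.015,"ty":0,"tz":0,"spin":0},
    {"tx":0.02,"ty":0,"tz":0,"spin":0},
    {"tx":0.025,"ty":0,"tz":0,"spin":0},
    {"tx":0.03,"ty":0,"tz":0,"spin":0},
    {"tx":0.035,"ty":0,"tz":0,"spin":0},
    {"tx":0.035,"ty":0,"tz":0,"spin":0},
  ],
)

```text
t: 11.75
ee_pos: [482.2, 222.4, 259.6]
orientation: [2.206, 2.237, 0.0]
ft_force: [0.4, 0.4, -0.2]
width: 0.6
grasp_force: 0.0
```

>>> apply_moves(
  targets=[
    {"tx":0.01,"ty":0,"tz":0.006,"spin":0},
    {"tx":0.02,"ty":0,"tz":0.013,"spin":0},
    {"tx":0.03,"ty":0,"tz":0.02,"spin":0},
    {"tx":0.04,"ty":0,"tz":0.026,"spin":0},
    {"tx":0.05,"ty":0,"tz":0.032,"spin":0},
    {"tx":0.06,"ty":0,"tz":0.037,"spin":0},
    {"tx":0.065,"ty":0,"tz":0.04,"spin":0},
    {"tx":0.07,"ty":0,"tz":0.042,"spin":0},
  ],
)

```text
t: 12.55
ee_pos: [552.0, 222.4, 301.7]
orientation: [-2.205, -2.237, 0.0]
ft_force: [0.6, 0.5, 0.4]
width: 0.3
grasp_force: 0.0
```

>>> apply_moves(
  targets=[
    {"tx":0.004,"ty":0,"tz":0.002,"spin":0},
    {"tx":0.008,"ty":0,"tz":0.004,"spin":0},
    {"tx":0.012,"ty":0,"tz":0.005,"spin":0},
    {"tx":0.015,"ty":0,"tz":0.006,"spin":0},
    {"tx":0.018,"ty":0,"tz":0.007,"spin":0},
    {"tx":0.02,"ty":0,"tz":0.008,"spin":0},
    {"tx":0.021,"ty":0,"tz":0.008,"spin":0},
    {"tx":0.021,"ty":0,"tz":0.008,"spin":0},
  ],
)

```text
t: 13.35
ee_pos: [572.6, 222.4, 309.5]
orientation: [-2.205, -2.237, 0.0]
ft_force: [-0.2, -0.3, -0.5]
width: 0.5
grasp_force: 0.0
```

Run:
```python
from h import *
o=ctrl.get_obs(); print(o["t"],o["ee_pos"],o["width"],o["ft_force"],o["grasp_force"])
def bar(a,h=(665,226)): c,s=np.cos(a),np.sin(a); return np.array([h[0]-240*c+12*s,h[1],117+240*s+12*c])
obs={}
for c in ("scene","top","wrist"):
    im=ctrl.get_image(c)
    if c=="scene": s=im
    if c=="wrist": w=im
    r=ctrl.pinpoint("lid_bar",c)
    if r: obs[c]=r[0]["uv"]; print(c,r[0])
for d in range(45,85,5):
    print(d,bar(np.radians(d)).round(0),{c:(proj(c,bar(np.radians(d)))[0]-obs[c]).round(0).tolist() for c in obs})
a=cv2.resize(s[80:220,230:390],(512,384),interpolation=cv2.INTER_CUBIC)
cv2.imwrite("pics/w4.png",cv2.resize(np.hstack([w,a]),(800,300))[...,::-1])
```

```text
13.35 [572.55907564 222.44870486 309.53574277] 0.5385526346621481 [-0.15882328 -0.25296895 -0.52791668] 0.0
scene {'uv': [316.7, 119.1], 'score': 0.66}
top {'uv': [149.7, 203.4], 'score': 0.78}
wrist {'uv': [167.8, 206.2], 'score': 0.63}
45 [504. 226. 295.] {'scene': [1.0, -2.0], 'top': [4.0, -0.0], 'wrist': [4.0, -3.0]}
50 [520. 226. 309.] {'scene': [5.0, -2.0], 'top': [3.0, -6.0], 'wrist': [19.0, 2.0]}
55 [537. 226. 320.] {'scene': [10.0, -2.0], 'top': [2.0, -13.0], 'wrist': [38.0, 7.0]}
60 [555. 226. 331.] {'scene': [15.0, -1.0], 'top': [1.0, -19.0], 'wrist': [62.0, 12.0]}
65 [574. 226. 340.] {'scene': [20.0, 0.0], 'top': [1.0, -26.0], 'wrist': [89.0, 17.0]}
70 [594. 226. 347.] {'scene': [25.0, 2.0], 'top': [1.0, -33.0], 'wrist': [120.0, 22.0]}
75 [614. 226. 352.] {'scene': [31.0, 4.0], 'top': [1.0, -41.0], 'wrist': [154.0, 26.0]}
80 [635. 226. 355.] {'scene': [36.0, 7.0], 'top': [1.0, -48.0], 'wrist': [189.0, 28.0]}
```

View pics/w4.png

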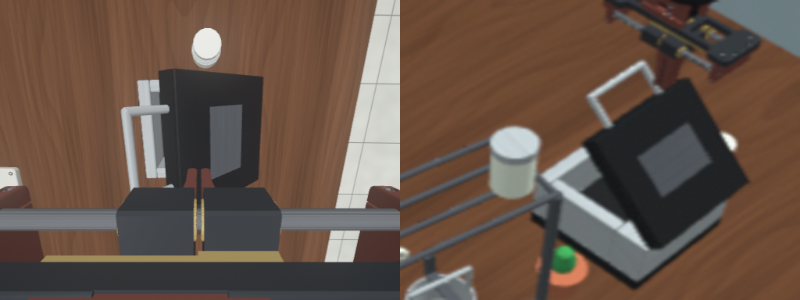

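Run:
```python
from h import *
def crop(p): q=proj("scene",p)[0]; return ((q-[230,80])*[2.5,300/140]).round(0)
for nm,p in [("TCPw4",(572.5,222,309)),("body bottom",(572.5,222,389)),("TCPw3",(596,222,330)),("bar(496,230,288)",(496,230,288)),("bar30",(463,230,247)),("bar36",(478,230,268)),
 ("end+",(496,280,288)),("end-",(496,180,288)),("30e+",(463,280,247)),("30e-",(463,180,247)),("36e+",(478,280,268)),("36e-",(478,180,268))]: print(nm,crop(p))
w=lambda p:(proj("wrist",p)[0]*[400/512,300/384]).round(0)
for y in (180,230,280): print(y,[w((496,y,288)),w((463,y,247)),w((478,y,268))])
print("TCP",w((572.5,222,309)))
```

```text
TCPw4 [259. 100.]
body bottom [270.  59.]
TCPw3 [276.  99.]
bar(496,230,288) [216.  79.]
bar30 [193.  87.]
bar36 [204.  83.]
end+ [242.  64.]
end- [188.  96.]
30e+ [219.  72.]
30e- [167. 103.]
36e+ [230.  67.]
36e- [177.  98.]
180 [array([132., 195.]), array([117., 180.]), array([122., 187.])]
230 [array([128., 153.]), array([113., 144.]), array([119., 148.])]
280 [array([125., 106.]), array([110., 104.]), array([115., 105.])]
TCP [199. 167.]
```

Cameras agree the lid is at about 43° (bar near (497,230,288)), but the fingers got past the bar without moving it. I'm repeating the front push in checked steps, with the fingers lower.

>>> apply_moves(
  targets=[
    {"tx":-0.01,"ty":0,"tz":0.03,"spin":0},
    {"tx":-0.02,"ty":0,"tz":0.06,"spin":0},
    {"tx":-0.05,"ty":0,"tz":0.07,"spin":0},
    {"tx":-0.09,"ty":0,"tz":0.07,"spin":0},
    {"tx":-0.13,"ty":0,"tz":0.07,"spin":0},
    {"tx":-0.15,"ty":0,"tz":0.04,"spin":0},
    {"tx":-0.15,"ty":0,"tz":0.0,"spin":0},
    {"tx":-0.15,"ty":0,"tz":-0.04,"spin":0},
  ],
)

```text
t: 14.45
ee_pos: [422.2, 222.8, 269.5]
orientation: [2.204, 2.238, 0.005]
ft_force: [1.2, -0.8, 0.1]
width: 0.4
grasp_force: 0.0
```

>>> apply_moves(
  targets=[
    {"tx":0,"ty":0,"tz":-0.01,"spin":0},
    {"tx":0,"ty":0,"tz":-0.025,"spin":0},
    {"tx":0.01,"ty":0,"tz":-0.03,"spin":0},
    {"tx":0.02,"ty":0,"tz":-0.03,"spin":0},
    {"tx":0.03,"ty":0,"tz":-0.03,"spin":0},
    {"tx":0.04,"ty":0,"tz":-0.03,"spin":0},
    {"tx":0.05,"ty":0,"tz":-0.03,"spin":0},
    {"tx":0.06,"ty":0,"tz":-0.03,"spin":0},
  ],
)

```text
t: 15.25
ee_pos: [483.7, 222.5, 240.0]
orientation: [2.205, 2.237, 0.001]
ft_force: [0.4, -0.5, -0.3]
width: 0.5
grasp_force: 0.0
```

```bash
cat > lid.py <<'E'
from h import *
o=ctrl.get_obs(); print(o["t"],o["ee_pos"].round(1),o["width"].round(1),o["ft_force"].round(1))
def bar(a,h=(665,229)): c,s=np.cos(a),np.sin(a); return np.array([h[0]-240*c+12*s,h[1],117+240*s+12*c])
for c in ("scene","top","wrist"):
    im=ctrl.get_image(c); cv2.imwrite(f"pics/cur_{c}.png",im[...,::-1])
    for r in ctrl.pinpoint("lid_bar",c)[:1]:
        e=[np.linalg.norm(proj(c,bar(np.radians(d)))[0]-r["uv"]) for d in range(0,100)]; print(c,r["uv"],round(r["score"],2),"deg",int(np.argmin(e)),round(min(e),1))
E
python3 lid.py
```

```text
Traceback (most recent call last):
  File "lid.py", line 2, in <module>
    o=ctrl.get_obs(); print(o["t"],o["ee_pos"].round(1),o["width"].round(1),o["ft_force"].round(1))
                                                        ^^^^^^^^^^^^^^^^
AttributeError: 'float' object has no attribute 'round'
```

```bash
sed -i 's/o\["width"\].round(1)/o["width"]/' lid.py; python3 lid.py
```

```text
15.25 [483.7 222.5 240. ] 0.5340689596395523 [ 0.4 -0.5 -0.3]
scene [315.1, 117.3] 0.7 deg 41 0.3
top [152.9, 205.5] 0.62 deg 43 0.1
wrist [284.7, 242.1] 0.63 deg 44 8.8
```

The wrist view puts the bar just ahead of the fingers (column 285 against 254). I'm pushing on in small steps.

>>> apply_moves(
  targets=[
    {"tx":0.003,"ty":0,"tz":0,"spin":0},
    {"tx":0.006,"ty":0,"tz":0.002,"spin":0},
    {"tx":0.009,"ty":0,"tz":0.004,"spin":0},
    {"tx":0.012,"ty":0,"tz":0.006,"spin":0},
    {"tx":0.015,"ty":0,"tz":0.008,"spin":0},
    {"tx":0.018,"ty":0,"tz":0.01,"spin":0},
    {"tx":0.021,"ty":0,"tz":0.012,"spin":0},
    {"tx":0.025,"ty":0,"tz":0.015,"spin":0},
  ],
)

```text
t: 16.35
ee_pos: [505.3, 222.8, 255.3]
orientation: [-2.203, -2.236, 0.004]
ft_force: [-11.3, 0.7, 8.5]
width: 0.1
grasp_force: 5.6
```

```bash
python3 lid.py
python3 - <<'E'
from h import *
a=cv2.imread("pics/cur_wrist.png");b=cv2.imread("pics/cur_scene.png")
cv2.imwrite("pics/w5.png",np.hstack([cv2.resize(a[120:330,130:410],(400,300)),cv2.resize(b[80:200,240:400],(400,300),interpolation=cv2.INTER_CUBIC)]))
E
```

```text
16.35 [505.3 222.8 255.3] 0.07835928553152113 [-11.3   0.7   8.5]
scene [321.8, 116.5] 0.61 deg 49 0.3
top [150.2, 196.1] 0.94 deg 51 1.1
wrist [281.3, 241.7] 0.76 deg 51 6.2
```

View pics/w5.png

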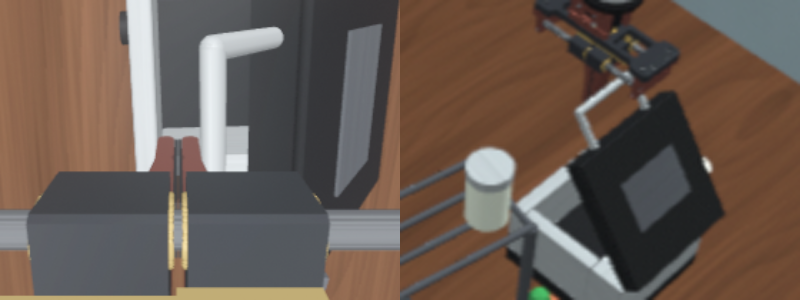

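The picture shows the fingers against the front of the bar, with the lid at about 50° and a −11 N reaction. I'm continuing to 70°.

>>> apply_moves(
  targets=[
    {"tx":0.007,"ty":0,"tz":0.004,"spin":0},
    {"tx":0.014,"ty":0,"tz":0.008,"spin":0},
    {"tx":0.021,"ty":0,"tz":0.012,"spin":0},
    {"tx":0.028,"ty":0,"tz":0.016,"spin":0},
    {"tx":0.035,"ty":0,"tz":0.019,"spin":0},
    {"tx":0.042,"ty":0,"tz":0.022,"spin":0},
    {"tx":0.048,"ty":0,"tz":0.025,"spin":0},
    {"tx":0.054,"ty":0,"tz":0.028,"spin":0},
  ],
)

```text
t: 17.45
ee_pos: [561.2, 223.1, 283.0]
orientation: [-2.204, -2.237, -0.0]
ft_force: [-3.7, 2.4, -0.6]
width: 0.1
grasp_force: 1.6
```

```bash
python3 lid.py
```

```text
17.45 [561.2 223.1 283. ] 0.07641109709246137 [-3.7  2.4 -0.6]
scene [338.8, 120.0] 0.85 deg 67 0.7
top [148.4, 176.3] 0.73 deg 66 1.4
wrist [282.1, 242.5] 0.75 deg 66 5.6
```

>>> apply_moves(
  targets=[
    {"tx":0.004,"ty":0,"tz":0.001,"spin":0},
    {"tx":0.008,"ty":0,"tz":0.002,"spin":0},
    {"tx":0.011,"ty":0,"tz":0.003,"spin":0},
    {"tx":0.014,"ty":0,"tz":0.004,"spin":0},
    {"tx":0.014,"ty":0,"tz":0.004,"spin":0},
    {"tx":0.004,"ty":0,"tz":0.004,"spin":0},
    {"tx":-0.02,"ty":0,"tz":0.004,"spin":0},
    {"tx":-0.06,"ty":0,"tz":0.004,"spin":0},
  ],
)

```text
t: 18.55
ee_pos: [501.7, 222.2, 285.8]
orientation: [2.206, 2.236, 0.001]
ft_force: [-0.1, 0.0, 0.5]
width: 0.5
grasp_force: 0.0
```

```bash
python3 lid.py
```

```text
18.55 [501.7 222.2 285.8] 0.4997598326503866 [-0.1  0.   0.5]
scene [342.6, 119.6] 0.74 deg 70 1.0
top [149.2, 172.2] 0.71 deg 68 0.7
```

The lid stands at about 69–70°. The rows can't tilt the hand directly, so I'll retreat high and see how the arm treats a pose at the edge of its reach, since it may lean the hand forward there.

>>> apply_moves(
  targets=[
    {"tx":-0.03,"ty":0,"tz":0.02,"spin":0},
    {"tx":-0.05,"ty":-0.01,"tz":0.06,"spin":0},
    {"tx":-0.05,"ty":-0.03,"tz":0.1,"spin":0},
    {"tx":-0.05,"ty":-0.06,"tz":0.14,"spin":0},
    {"tx":-0.05,"ty":-0.09,"tz":0.18,"spin":0},
    {"tx":-0.03,"ty":-0.12,"tz":0.22,"spin":0},
    {"tx":0.0,"ty":-0.15,"tz":0.26,"spin":0},
    {"tx":0.03,"ty":-0.18,"tz":0.28,"spin":0},
  ],
)

```text
t: 19.65
ee_pos: [527.8, 46.5, 566.0]
orientation: [2.203, 2.235, 0.006]
ft_force: [0.3, 0.7, -0.7]
width: 0.3
grasp_force: 0.0
```

>>> apply_moves(
  targets=[
    {"tx":0.05,"ty":-0.01,"tz":0.02,"spin":0},
    {"tx":0.1,"ty":-0.02,"tz":0.03,"spin":0},
    {"tx":0.15,"ty":-0.03,"tz":0.03,"spin":0},
    {"tx":0.2,"ty":-0.04,"tz":0.03,"spin":0},
    {"tx":0.25,"ty":-0.05,"tz":0.03,"spin":0},
    {"tx":0.3,"ty":-0.06,"tz":0.03,"spin":0},
    {"tx":0.35,"ty":-0.07,"tz":0.03,"spin":0},
    {"tx":0.4,"ty":-0.08,"tz":0.03,"spin":0},
  ],
)

```text
t: 20.45
ee_pos: [865.8, -25.9, 563.1]
orientation: [2.199, 2.229, 0.015]
ft_force: [-0.8, -0.0, 1.4]
width: 0.6
grasp_force: 0.0
```

```bash
cat > st.py <<'E'
from h import *
o=ctrl.get_obs(); print(o["t"],o["ee_pos"].round(1),o["qpos"].round(3),o["width"],o["ft_force"].round(1),o["grasp_force"])
Rt=R.from_rotvec(o["orientation"]).as_matrix(); print("z",Rt[:,2].round(3),"y",Rt[:,1].round(3), "grasp pt",(o["ee_pos"]-Rt[:,2]*ctrl.grip_point_offset).round(1))
E
python3 st.py
```

```text
20.45 [865.8 -25.9 563.1] [-0.044  0.853  0.086  0.     2.189 -0.057] 0.6138807713002198 [-0.8 -0.   1.4] 0.0
z [ 0.014 -0.    -1.   ] y [1.    0.014 0.014] grasp pt [865.5 -25.9 581.8]
```

>>> apply_moves(
  targets=[
    {"tx":0.05,"ty":0,"tz":0,"spin":0},
    {"tx":0.1,"ty":0,"tz":0,"spin":0},
    {"tx":0.15,"ty":0,"tz":0,"spin":0},
    {"tx":0.2,"ty":0,"tz":0,"spin":0},
    {"tx":0.2,"ty":0,"tz":0,"spin":0},
    {"tx":0.2,"ty":0,"tz":0,"spin":0},
    {"tx":0.2,"ty":0,"tz":0,"spin":0},
    {"tx":0.2,"ty":0,"tz":0,"spin":0},
  ],
)

```text
t: 21.25
ee_pos: [925.9, -21.8, 494.9]
orientation: [2.173, 2.205, 0.065]
ft_force: [-0.5, 0.5, 0.6]
width: 0.4
grasp_force: 0.0
```

```bash
python3 st.py
```

```text
21.25 [925.9 -21.8 494.9] [-3.700e-02  9.310e-01  8.700e-02  1.000e-03  2.062e+00 -5.100e-02] 0.39029377549930017 [-0.5  0.5  0.6] 0.0
z [ 0.062 -0.002 -0.998] y [0.998 0.015 0.062] grasp pt [924.8 -21.8 513.6]
```

>>> apply_moves(
  targets=[
    {"tx":-0.05,"ty":0,"tz":0,"spin":0},
    {"tx":-0.1,"ty":0,"tz":0,"spin":0},
    {"tx":-0.15,"ty":0,"tz":0,"spin":0},
    {"tx":-0.15,"ty":0,"tz":0,"spin":0},
    {"tx":-0.15,"ty":0,"tz":0,"spin":0},
    {"tx":-0.15,"ty":0,"tz":0,"spin":0},
    {"tx":-0.15,"ty":0,"tz":0,"spin":0},
    {"tx":-0.15,"ty":0,"tz":0,"spin":0},
  ],
)

```text
t: 22.05
ee_pos: [777.5, -21.9, 494.1]
orientation: [2.173, 2.205, 0.065]
ft_force: [0.4, 0.1, -0.0]
width: -0.0
grasp_force: 0.0
```

```bash
python3 st.py
```

```text
22.05 [777.5 -21.9 494.1] [-4.400e-02  4.930e-01  8.620e-01  1.000e-03  1.725e+00 -5.800e-02] -0.0031740896855723304 [ 0.4  0.1 -0. ] 0.0
z [ 0.062 -0.002 -0.998] y [0.998 0.015 0.062] grasp pt [776.3 -21.9 512.8]
```

The commanded pose follows what the arm actually reached, so the tilt persists and builds up. I'll reach out again, pulling along the stretched arm's direction.

>>> apply_moves(
  targets=[
    {"tx":0.05,"ty":0,"tz":0,"spin":0},
    {"tx":0.1,"ty":0,"tz":0,"spin":0},
    {"tx":0.15,"ty":0,"tz":0.01,"spin":0},
    {"tx":0.25,"ty":0,"tz":0.07,"spin":0},
    {"tx":0.35,"ty":0,"tz":0.14,"spin":0},
    {"tx":0.45,"ty":0,"tz":0.21,"spin":0},
    {"tx":0.55,"ty":0,"tz":0.28,"spin":0},
    {"tx":0.65,"ty":0,"tz":0.35,"spin":0},
  ],
)

```text
t: 22.85
ee_pos: [927.0, -18.5, 518.2]
orientation: [2.151, 2.183, 0.108]
ft_force: [0.6, -0.5, 0.1]
width: 0.6
grasp_force: 0.0
```

```bash
python3 st.py
```

```text
22.85 [927.  -18.5 518.2] [-3.300e-02  9.060e-01  8.600e-02  1.000e-03  2.046e+00 -4.700e-02] 0.6493561735016845 [ 0.6 -0.5  0.1] 0.0
z [ 0.103 -0.002 -0.995] y [0.995 0.015 0.103] grasp pt [925.1 -18.5 536.8]
```

>>> apply_moves(
  targets=[
    {"tx":0.3,"ty":0,"tz":0.2,"spin":0},
    {"tx":0.6,"ty":0,"tz":0.4,"spin":0},
    {"tx":0.9,"ty":0,"tz":0.6,"spin":0},
    {"tx":1.2,"ty":0,"tz":0.8,"spin":0},
    {"tx":1.5,"ty":0,"tz":1.0,"spin":0},
    {"tx":1.5,"ty":0,"tz":1.0,"spin":0},
    {"tx":1.5,"ty":0,"tz":1.0,"spin":0},
    {"tx":1.5,"ty":0,"tz":1.0,"spin":0},
  ],
)

```text
t: 23.65
ee_pos: [934.8, -13.8, 525.9]
orientation: [2.133, 2.164, 0.143]
ft_force: [-0.1, -0.4, -0.4]
width: 0.4
grasp_force: 0.0
```

```bash
python3 st.py
```

```text
23.65 [934.8 -13.8 525.9] [-2.800e-02  8.990e-01  8.600e-02  1.000e-03  2.019e+00 -4.200e-02] 0.3607315219334389 [-0.1 -0.4 -0.4] 0.0
z [ 0.137 -0.003 -0.991] y [0.991 0.015 0.137] grasp pt [932.2 -13.8 544.5]
```

>>> apply_moves(
  targets=[
    {"tx":1.5,"ty":0,"tz":1.0,"spin":0},
    {"tx":1.5,"ty":0,"tz":1.0,"spin":0},
    {"tx":1.5,"ty":0,"tz":1.0,"spin":0},
    {"tx":1.5,"ty":0,"tz":1.0,"spin":0},
    {"tx":1.5,"ty":0,"tz":1.0,"spin":0},
    {"tx":1.5,"ty":0,"tz":1.0,"spin":0},
    {"tx":1.5,"ty":0,"tz":1.0,"spin":0},
    {"tx":1.5,"ty":0,"tz":1.0,"spin":0},
  ],
)

```text
t: 24.45
ee_pos: [943.4, -10.3, 534.9]
orientation: [2.112, 2.143, 0.182]
ft_force: [0.5, 0.8, -0.4]
width: 0.2
grasp_force: 0.0
```

>>> apply_moves(
  targets=[
    {"tx":1.5,"ty":0,"tz":1.0,"spin":0},
    {"tx":1.5,"ty":0,"tz":1.0,"spin":0},
    {"tx":1.5,"ty":0,"tz":1.0,"spin":0},
    {"tx":1.5,"ty":0,"tz":1.0,"spin":0},
    {"tx":1.5,"ty":0,"tz":1.0,"spin":0},
    {"tx":1.5,"ty":0,"tz":1.0,"spin":0},
    {"tx":1.5,"ty":0,"tz":1.0,"spin":0},
    {"tx":1.5,"ty":0,"tz":1.0,"spin":0},
  ],
)

```text
t: 25.25
ee_pos: [953.4, -7.8, 542.3]
orientation: [2.091, 2.121, 0.221]
ft_force: [1.0, 1.0, -0.4]
width: 0.3
grasp_force: 0.0
```

>>> apply_moves(
  targets=[
    {"tx":1.5,"ty":0,"tz":1.0,"spin":0},
    {"tx":1.5,"ty":0,"tz":1.0,"spin":0},
    {"tx":1.5,"ty":0,"tz":1.0,"spin":0},
    {"tx":1.5,"ty":0,"tz":1.0,"spin":0},
    {"tx":1.5,"ty":0,"tz":1.0,"spin":0},
    {"tx":1.5,"ty":0,"tz":1.0,"spin":0},
    {"tx":1.5,"ty":0,"tz":1.0,"spin":0},
    {"tx":1.5,"ty":0,"tz":1.0,"spin":0},
  ],
)

```text
t: 26.05
ee_pos: [964.4, -6.0, 549.1]
orientation: [2.068, 2.099, 0.26]
ft_force: [0.1, -0.2, -0.2]
width: 0.6
grasp_force: 0.0
```

```bash
python3 st.py
```

```text
26.05 [964.4  -6.  549.1] [-1.900e-02  8.810e-01  8.700e-02  1.000e-03  1.919e+00 -3.300e-02] 0.5797126770658599 [ 0.1 -0.2 -0.2] 0.0
z [ 0.251 -0.004 -0.968] y [0.968 0.015 0.251] grasp pt [959.7  -6.  567.2]
```

>>> apply_moves(
  targets=[
    {"tx":1.5,"ty":0,"tz":1.0,"spin":0},
    {"tx":1.5,"ty":0,"tz":1.0,"spin":0},
    {"tx":1.5,"ty":0,"tz":1.0,"spin":0},
    {"tx":1.5,"ty":0,"tz":1.0,"spin":0},
    {"tx":1.5,"ty":0,"tz":1.0,"spin":0},
    {"tx":1.5,"ty":0,"tz":1.0,"spin":0},
    {"tx":1.5,"ty":0,"tz":1.0,"spin":0},
    {"tx":1.5,"ty":0,"tz":1.0,"spin":0},
  ],
)

```text
t: 26.85
ee_pos: [976.0, -4.8, 555.5]
orientation: [2.045, 2.075, 0.299]
ft_force: [0.7, 0.3, -0.0]
width: 0.1
grasp_force: 0.0
```

>>> apply_moves(
  targets=[
    {"tx":1.5,"ty":0,"tz":1.0,"spin":0},
    {"tx":1.5,"ty":0,"tz":1.0,"spin":0},
    {"tx":1.5,"ty":0,"tz":1.0,"spin":0},
    {"tx":1.5,"ty":0,"tz":1.0,"spin":0},
    {"tx":1.5,"ty":0,"tz":1.0,"spin":0},
    {"tx":1.5,"ty":0,"tz":1.0,"spin":0},
    {"tx":1.5,"ty":0,"tz":1.0,"spin":0},
    {"tx":1.5,"ty":0,"tz":1.0,"spin":0},
  ],
)

```text
t: 27.65
ee_pos: [988.1, -3.9, 561.8]
orientation: [2.022, 2.052, 0.338]
ft_force: [0.6, -0.1, 0.9]
width: 0.5
grasp_force: 0.0
```

>>> apply_moves(
  targets=[
    {"tx":1.5,"ty":0,"tz":1.0,"spin":0},
    {"tx":1.5,"ty":0,"tz":1.0,"spin":0},
    {"tx":1.5,"ty":0,"tz":1.0,"spin":0},
    {"tx":1.5,"ty":0,"tz":1.0,"spin":0},
    {"tx":1.5,"ty":0,"tz":1.0,"spin":0},
    {"tx":1.5,"ty":0,"tz":1.0,"spin":0},
    {"tx":1.5,"ty":0,"tz":1.0,"spin":0},
    {"tx":1.5,"ty":0,"tz":1.0,"spin":0},
  ],
)

```text
t: 28.45
ee_pos: [1000.3, -3.2, 568.3]
orientation: [1.998, 2.027, 0.376]
ft_force: [0.1, 0.2, 0.5]
width: 0.5
grasp_force: 0.0
```

>>> apply_moves(
  targets=[
    {"tx":1.5,"ty":0,"tz":1.0,"spin":0},
    {"tx":1.5,"ty":0,"tz":1.0,"spin":0},
    {"tx":1.5,"ty":0,"tz":1.0,"spin":0},
    {"tx":1.5,"ty":0,"tz":1.0,"spin":0},
    {"tx":1.5,"ty":0,"tz":1.0,"spin":0},
    {"tx":1.5,"ty":0,"tz":1.0,"spin":0},
    {"tx":1.5,"ty":0,"tz":1.0,"spin":0},
    {"tx":1.5,"ty":0,"tz":1.0,"spin":0},
  ],
)

```text
t: 29.25
ee_pos: [1012.7, -2.7, 574.9]
orientation: [1.973, 2.003, 0.414]
ft_force: [-0.2, -0.3, -0.2]
width: 0.5
grasp_force: 0.0
```

>>> apply_moves(
  targets=[
    {"tx":1.5,"ty":0,"tz":1.0,"spin":0},
    {"tx":1.5,"ty":0,"tz":1.0,"spin":0},
    {"tx":1.5,"ty":0,"tz":1.0,"spin":0},
    {"tx":1.5,"ty":0,"tz":1.0,"spin":0},
    {"tx":1.5,"ty":0,"tz":1.0,"spin":0},
    {"tx":1.5,"ty":0,"tz":1.0,"spin":0},
    {"tx":1.5,"ty":0,"tz":1.0,"spin":0},
    {"tx":1.5,"ty":0,"tz":1.0,"spin":0},
  ],
)

```text
t: 30.05
ee_pos: [1025.2, -2.4, 581.9]
orientation: [1.948, 1.977, 0.451]
ft_force: [1.2, -0.1, -0.3]
width: 0.5
grasp_force: 0.0
```

>>> apply_moves(
  targets=[
    {"tx":1.5,"ty":0,"tz":1.0,"spin":0},
    {"tx":1.5,"ty":0,"tz":1.0,"spin":0},
    {"tx":1.5,"ty":0,"tz":1.0,"spin":0},
    {"tx":1.5,"ty":0,"tz":1.0,"spin":0},
    {"tx":1.5,"ty":0,"tz":1.0,"spin":0},
    {"tx":1.5,"ty":0,"tz":1.0,"spin":0},
    {"tx":1.5,"ty":0,"tz":1.0,"spin":0},
    {"tx":1.5,"ty":0,"tz":1.0,"spin":0},
  ],
)

```text
t: 30.85
ee_pos: [1037.5, -2.1, 589.4]
orientation: [1.922, 1.951, 0.488]
ft_force: [-0.6, -0.5, 0.3]
width: 0.6
grasp_force: 0.0
```

>>> apply_moves(
  targets=[
    {"tx":1.5,"ty":0,"tz":1.0,"spin":0},
    {"tx":1.5,"ty":0,"tz":1.0,"spin":0},
    {"tx":1.5,"ty":0,"tz":1.0,"spin":0},
    {"tx":1.5,"ty":0,"tz":1.0,"spin":0},
    {"tx":1.5,"ty":0,"tz":1.0,"spin":0},
    {"tx":1.5,"ty":0,"tz":1.0,"spin":0},
    {"tx":1.5,"ty":0,"tz":1.0,"spin":0},
    {"tx":1.5,"ty":0,"tz":1.0,"spin":0},
  ],
)

```text
t: 31.65
ee_pos: [1049.6, -2.0, 597.1]
orientation: [1.896, 1.925, 0.525]
ft_force: [-0.2, -0.9, 0.3]
width: 0.5
grasp_force: 0.0
```

```bash
python3 st.py
```

```text
31.65 [1049.6   -2.   597.1] [-0.014  0.871  0.087  0.003  1.64  -0.028] 0.5216398655556332 [-0.2 -0.9  0.3] 0.0
z [ 0.518 -0.005 -0.856] y [0.855 0.016 0.518] grasp pt [1040.    -1.9  613.1]
```

>>> apply_moves(
  targets=[
    {"tx":1.5,"ty":0,"tz":1.0,"spin":0},
    {"tx":1.5,"ty":0,"tz":1.0,"spin":0},
    {"tx":1.5,"ty":0,"tz":1.0,"spin":0},
    {"tx":1.5,"ty":0,"tz":1.0,"spin":0},
    {"tx":1.5,"ty":0,"tz":1.0,"spin":0},
    {"tx":1.5,"ty":0,"tz":1.0,"spin":0},
    {"tx":1.5,"ty":0,"tz":1.0,"spin":0},
    {"tx":1.5,"ty":0,"tz":1.0,"spin":0},
  ],
)

```text
t: 32.45
ee_pos: [1061.5, -1.9, 605.4]
orientation: [1.87, 1.899, 0.56]
ft_force: [0.7, 0.4, -0.3]
width: 0.4
grasp_force: 0.0
```

>>> apply_moves(
  targets=[
    {"tx":1.5,"ty":0,"tz":1.0,"spin":0},
    {"tx":1.5,"ty":0,"tz":1.0,"spin":0},
    {"tx":1.5,"ty":0,"tz":1.0,"spin":0},
    {"tx":1.5,"ty":0,"tz":1.0,"spin":0},
    {"tx":1.5,"ty":0,"tz":1.0,"spin":0},
    {"tx":1.5,"ty":0,"tz":1.0,"spin":0},
    {"tx":1.5,"ty":0,"tz":1.0,"spin":0},
    {"tx":1.5,"ty":0,"tz":1.0,"spin":0},
  ],
)

```text
t: 33.25
ee_pos: [1073.1, -1.8, 614.1]
orientation: [1.844, 1.872, 0.595]
ft_force: [0.6, 0.7, 0.0]
width: 0.2
grasp_force: 0.0
```

```bash
python3 st.py
python3 - <<'E'
from h import *
from scipy.optimize import least_squares
# refit basket bar from detections at start pictures: re-detect in fresh top & scene
for c in ("top","scene"):
    ctrl.get_image(c)
    for n in ("basket_bar","hook_right","hook_left","basket","pail"):
        print(c,n,[(np.round(r["uv"],1).tolist(),round(r["score"],2),at_z(c,r["uv"],{"basket_bar":205,"basket":95,"pail":98}.get(n,200))[:2].round(0).tolist()) for r in ctrl.pinpoint(n,c)[:4]])
im=cv2.imread("pics/top0.png").astype(int)
for c in (304,308,312,325,329,333): print(c,im[186:206,c].mean(1).astype(int).tolist())
E
```

```text
33.25 [1073.1   -1.8  614.1] [-0.014  0.869  0.087  0.004  1.556 -0.028] 0.17855088932433633 [0.6 0.7 0. ] 0.0
z [ 0.588 -0.005 -0.809] y [0.809 0.017 0.588] grasp pt [1062.1   -1.7  629.3]
top basket_bar [([329.8, 253.1], 0.95, [369.0, -319.0]), ([314.0, 146.4], 0.87, [718.0, -269.0]), ([377.5, 213.0], 0.72, [501.0, -474.0]), ([320.1, 199.3], 0.55, [541.0, -289.0])]
top hook_right [([321.3, 195.2], 0.76, [555.0, -294.0])]
top hook_left [([274.1, 192.8], 0.77, [559.0, -139.0])]
top basket [([315.1, 201.1], 0.83, [549.0, -291.0]), ([325.5, 251.3], 0.83, [373.0, -327.0]), ([306.4, 153.0], 0.81, [725.0, -260.0]), ([368.3, 214.2], 0.68, [507.0, -480.0])]
top pail [([272.8, 195.1], 0.9, [566.0, -140.0]), ([319.8, 195.7], 0.48, [568.0, -308.0])]
scene basket_bar [([200.2, 234.8], 0.95, [547.0, -287.0]), ([250.2, 297.1], 0.8, [778.0, -304.0]), ([132.2, 287.7], 0.7, [553.0, -516.0]), ([152.4, 221.5], 0.69, [420.0, -363.0])]
scene hook_right [([199.3, 238.3], 0.66, [551.0, -295.0])]
scene hook_left [([245.5, 211.7], 0.79, [572.0, -139.0]), ([317.1, 177.7], 0.37, [626.0, 111.0])]
scene basket [([160.8, 241.1], 0.96, [427.0, -361.0]), ([141.6, 307.2], 0.62, [564.0, -521.0]), ([202.7, 252.4], 0.61, [544.0, -288.0]), ([252.2, 312.4], 0.56, [782.0, -301.0])]
scene pail [([247.8, 229.8], 0.8, [577.0, -135.0])]
304 [114, 101, 96, 124, 146, 97, 108, 158, 191, 169, 108, 93, 92, 105, 106, 100, 124, 144, 146, 123]
308 [138, 102, 98, 91, 116, 141, 101, 125, 177, 193, 160, 96, 86, 109, 125, 97, 91, 93, 126, 158]
312 [152, 120, 100, 98, 98, 104, 94, 87, 133, 188, 191, 146, 91, 87, 133, 165, 102, 87, 94, 123]
325 [90, 147, 200, 164, 109, 100, 102, 141, 162, 109, 125, 176, 194, 163, 104, 92, 100, 110, 83, 75]
329 [81, 94, 142, 177, 133, 102, 98, 101, 129, 142, 142, 156, 188, 190, 147, 102, 101, 118, 136, 119]
333 [91, 93, 117, 149, 138, 104, 98, 104, 138, 179, 183, 161, 165, 191, 183, 149, 134, 117, 115, 118]
```

The tilt is now 36°. The bar is at about (547.5, −288, 205) in both views and the rack yaw is about −10.8°. I'm coming back over and down to a standoff in front of the rack, with the fingers at about 60 mm.

>>> apply_moves(
  targets=[
    {"tx":-0.04,"ty":0,"tz":0,"spin":-1},
    {"tx":-0.09,"ty":0,"tz":0,"spin":-2},
    {"tx":-0.14,"ty":0,"tz":0,"spin":-4},
    {"tx":-0.19,"ty":0,"tz":0,"spin":-6},
    {"tx":-0.24,"ty":0,"tz":0,"spin":-8},
    {"tx":-0.29,"ty":0,"tz":0,"spin":-10.5},
    {"tx":-0.34,"ty":0,"tz":0,"spin":-10.5},
    {"tx":-0.39,"ty":0,"tz":0,"spin":-10.5},
  ],
  gripper=-0.36,
)

```text
t: 34.65
ee_pos: [708.7, -1.5, 614.4]
orientation: [1.987, 1.679, 0.532]
ft_force: [-0.7, 0.6, 1.0]
width: 58.9
grasp_force: 0.0
```

>>> apply_moves(
  targets=[
    {"tx":-0.05,"ty":0,"tz":0,"spin":0},
    {"tx":-0.1,"ty":0,"tz":0,"spin":0},
    {"tx":-0.15,"ty":0,"tz":0,"spin":0},
    {"tx":-0.18,"ty":-0.02,"tz":-0.03,"spin":0},
    {"tx":-0.2,"ty":-0.05,"tz":-0.06,"spin":0},
    {"tx":-0.21,"ty":-0.08,"tz":-0.09,"spin":0},
    {"tx":-0.22,"ty":-0.115,"tz":-0.12,"spin":0},
    {"tx":-0.22,"ty":-0.15,"tz":-0.15,"spin":0},
  ],
)

```text
t: 35.45
ee_pos: [489.8, -152.7, 464.4]
orientation: [1.985, 1.677, 0.532]
ft_force: [1.5, -0.7, -0.2]
width: 59.7
grasp_force: 0.0
```

```bash
python3 st.py
```

```text
35.45 [ 489.8 -152.7  464.4] [-0.412 -0.301  1.936  0.166  0.892 -0.307] 59.671893146846436 [ 1.5 -0.7 -0.2] 0.0
z [ 0.58  -0.113 -0.807] y [ 0.796 -0.13   0.591] grasp pt [ 479.  -150.6  479.5]
```

>>> apply_moves(
  targets=[
    {"tx":-0.002,"ty":-0.025,"tz":-0.03,"spin":0},
    {"tx":-0.004,"ty":-0.055,"tz":-0.065,"spin":0},
    {"tx":-0.006,"ty":-0.085,"tz":-0.1,"spin":0},
    {"tx":-0.007,"ty":-0.115,"tz":-0.13,"spin":0},
    {"tx":-0.007,"ty":-0.14,"tz":-0.16,"spin":0},
    {"tx":-0.007,"ty":-0.156,"tz":-0.177,"spin":0},
    {"tx":-0.007,"ty":-0.156,"tz":-0.177,"spin":0},
    {"tx":-0.007,"ty":-0.156,"tz":-0.177,"spin":0},
  ],
)

```text
t: 36.25
ee_pos: [484.1, -307.9, 287.4]
orientation: [1.989, 1.678, 0.531]
ft_force: [0.5, -0.6, 0.5]
width: 59.8
grasp_force: 0.0
```

```bash
python3 st.py
python3 - <<'E'
from h import *
im=ctrl.get_image("wrist"); cv2.imwrite("pics/w6.png",im[...,::-1])
for n in ("basket_bar","hook_right"):
    print(n,[(np.round(r["uv"],1).tolist(),round(r["score"],2),at_z("wrist",r["uv"],205 if n=="basket_bar" else 200).round(0).tolist()) for r in ctrl.pinpoint(n,"wrist")[:3]])
print("expected mid, ends, tcp",proj("wrist",[(547.5,-288,205),(547.5+10.3,-288+54,205),(547.5-10.3,-288-54,205),(541.3,-320.4,205)]).round(0).tolist(),proj("wrist",ctrl.get_obs()["ee_pos"]).round(0))
E
```

```text
36.25 [ 484.1 -307.9  287.4] [-0.786  0.021  2.075  0.626  0.597 -1.062] 59.76220316216153 [ 0.5 -0.6  0.5] 0.0
z [ 0.577 -0.112 -0.809] y [ 0.798 -0.132  0.588] grasp pt [ 473.3 -305.8  302.5]
basket_bar [([312.5, 117.8], 0.91, [647.0, -261.0, 205.0]), ([91.3, 231.0], 0.81, [379.0, -308.0, 205.0]), ([256.0, 156.7], 0.73, [552.0, -288.0, 205.0])]
hook_right [([254.7, 155.8], 0.87, [554.0, -288.0, 200.0])]
expected mid, ends, tcp [[253.0, 158.0], [254.0, 106.0], [252.0, 204.0], [252.0, 186.0]] [[254. 214.]]
```

View pics/w6.png

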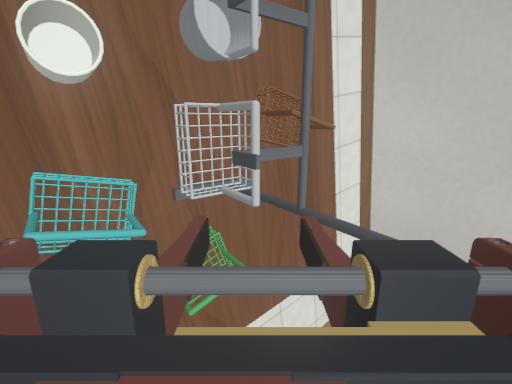

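The wrist view shows the steel bar upright at column 255, rows 103–203, with the hook crossing at row 157 and the pail well away. It lines up with the fingers. I'm approaching along the tool axis and closing.

>>> apply_moves(
  targets=[
    {"tx":0.01,"ty":-0.002,"tz":-0.014,"spin":0},
    {"tx":0.023,"ty":-0.005,"tz":-0.032,"spin":0},
    {"tx":0.036,"ty":-0.008,"tz":-0.05,"spin":0},
    {"tx":0.048,"ty":-0.011,"tz":-0.067,"spin":0},
    {"tx":0.058,"ty":-0.013,"tz":-0.081,"spin":0},
    {"tx":0.065,"ty":-0.014,"tz":-0.091,"spin":0},
    {"tx":0.069,"ty":-0.0145,"tz":-0.097,"spin":0},
    {"tx":0.069,"ty":-0.0145,"tz":-0.097,"spin":0},
  ],
)

```text
t: 37.2
ee_pos: [553.7, -321.6, 190.4]
orientation: [1.986, 1.68, 0.532]
ft_force: [0.1, 0.0, -0.8]
width: 60.0
grasp_force: 0.0
```

```bash
python3 st.py
python3 - <<'E'
from h import *
ctrl.get_image("wrist")
print([(np.round(r["uv"],1).tolist(),round(r["score"],2),at_z("wrist",r["uv"],205).round(0).tolist()) for r in ctrl.pinpoint("basket_bar","wrist")[:3]])
E
```

```text
37.2 [ 553.7 -321.6  190.4] [-0.7    0.273  2.046  0.868  0.386 -1.278] 59.97792799864093 [ 0.1  0.  -0.8] 0.0
z [ 0.578 -0.111 -0.809] y [ 0.798 -0.13   0.588] grasp pt [ 542.9 -319.6  205.5]
[([254.2, 177.9], 0.96, [548.0, -288.0, 205.0]), ([335.5, 117.6], 0.93, [636.0, -262.0, 205.0])]
```

>>> apply_moves(
  targets=[
    {"tx":0,"ty":0,"tz":0,"spin":0},
    {"tx":0,"ty":0,"tz":0,"spin":0},
    {"tx":0,"ty":0,"tz":0,"spin":0},
    {"tx":0,"ty":0,"tz":0,"spin":0},
    {"tx":0,"ty":0,"tz":0,"spin":0},
    {"tx":0,"ty":0,"tz":0,"spin":0},
    {"tx":0,"ty":0,"tz":0,"spin":0},
    {"tx":0,"ty":0,"tz":0,"spin":0},
  ],
  gripper=1,
)

```text
t: 38.1
ee_pos: [553.1, -322.3, 190.1]
orientation: [1.988, 1.679, 0.531]
ft_force: [-0.4, -0.7, 0.5]
width: 1.2
grasp_force: 0.0
```

The fingers shut on nothing. I'm checking where the bar is.

```bash
python3 st.py
python3 - <<'E'
from h import *
for c in ("wrist","scene","top"):
    im=ctrl.get_image(c); cv2.imwrite(f"pics/m_{c}.png",im[...,::-1])
    for n in ("basket_bar","basket"):
        print(c,n,[(np.round(r["uv"],1).tolist(),round(r["score"],2),at_z(c,r["uv"],205 if n!="basket" else 95).round(0).tolist()) for r in ctrl.pinpoint(n,c)[:4]])
    if c=="wrist":
        print("tcp",proj(c,ctrl.get_obs()["ee_pos"]).round(0)); print("bar mid/ends exp",proj(c,[(548,-288,205),(558.3,-234,205),(537.7,-342,205)]).round(0).tolist())
a=cv2.imread("pics/m_wrist.png");b=cv2.imread("pics/m_scene.png")
cv2.imwrite("pics/m.png",np.hstack([cv2.resize(a[60:300,120:440],(400,300)),cv2.resize(b[180:300,130:290],(400,300),interpolation=cv2.INTER_CUBIC)]))
im=cv2.imread("pics/m_wrist.png").astype(int)
for r in (110,125,140,190,200): print(r,im[r,235:280].mean(1).astype(int).tolist())
E
```

```text
38.1 [ 553.1 -322.3  190.1] [-0.701  0.273  2.046  0.868  0.386 -1.278] 1.1523682107594464 [-0.4 -0.7  0.5] 0.0
z [ 0.577 -0.112 -0.809] y [ 0.798 -0.131  0.588] grasp pt [ 542.3 -320.2  205.2]
wrist basket_bar [([335.4, 117.4], 0.82, [634.0, -262.0, 205.0]), ([255.5, 175.7], 0.58, [549.0, -287.0, 205.0])]
wrist basket [([190.2, 154.1], 0.72, [549.0, -284.0, 95.0]), ([280.5, 121.6], 0.7, [671.0, -273.0, 95.0]), ([8.5, 246.5], 0.61, [395.0, -317.0, 95.0])]
tcp [[254. 214.]]
bar mid/ends exp [[255.0, 177.0], [257.0, 91.0], [253.0, 251.0]]
scene basket_bar [([198.4, 236.9], 0.94, [549.0, -295.0, 205.0]), ([131.9, 288.7], 0.86, [555.0, -518.0, 205.0]), ([151.8, 222.9], 0.83, [423.0, -367.0, 205.0])]
scene basket [([253.1, 315.6], 0.92, [791.0, -305.0, 95.0]), ([161.9, 241.0], 0.82, [429.0, -358.0, 95.0]), ([202.6, 252.6], 0.77, [544.0, -289.0, 95.0]), ([140.0, 308.1], 0.72, [564.0, -526.0, 95.0])]
top basket_bar [([313.0, 146.5], 0.9, [718.0, -266.0, 205.0]), ([379.5, 213.3], 0.77, [500.0, -481.0, 205.0]), ([322.5, 197.6], 0.67, [546.0, -297.0, 205.0])]
top basket [([315.9, 200.3], 0.85,
[... 450 characters left out ...]
86, 187, 187, 182, 160, 107, 87, 80, 91, 103, 103, 91, 87, 94, 83, 84, 85, 88, 89, 91, 92]
140 [115, 120, 126, 125, 118, 116, 125, 126, 126, 127, 129, 132, 134, 130, 121, 134, 150, 161, 169, 177, 182, 186, 186, 186, 186, 188, 188, 182, 159, 98, 87, 90, 86, 88, 102, 91, 91, 90, 88, 86, 86, 87, 85, 82, 77]
190 [70, 69, 68, 69, 69, 67, 68, 67, 68, 69, 69, 68, 68, 68, 68, 69, 67, 67, 67, 68, 68, 68, 86, 106, 106, 106, 107, 106, 106, 104, 95, 89, 88, 87, 85, 84, 84, 85, 88, 86, 87, 85, 84, 82, 83]
200 [176, 128, 108, 108, 108, 108, 127, 147, 133, 122, 119, 98, 81, 68, 69, 68, 69, 69, 70, 69, 70, 70, 86, 109, 108, 110, 110, 110, 109, 106, 96, 89, 89, 88, 86, 85, 84, 83, 86, 88, 86, 86, 86, 84, 82]
```

The fingers ended just above the bar. The fingertips also show up about 20–28 mm short of the nominal TCP in the wrist pictures, which explains the lid slipping out as well. I'm reopening, going 28 mm deeper along the tool axis, and closing again.

>>> apply_moves(
  targets=[
    {"tx":0,"ty":0,"tz":0,"spin":0},
    {"tx":0,"ty":0,"tz":0,"spin":0},
    {"tx":0,"ty":0,"tz":0,"spin":0},
    {"tx":0,"ty":0,"tz":0,"spin":0},
    {"tx":0.004,"ty":-0.001,"tz":-0.006,"spin":0},
    {"tx":0.009,"ty":-0.002,"tz":-0.013,"spin":0},
    {"tx":0.013,"ty":-0.0025,"tz":-0.018,"spin":0},
    {"tx":0.0162,"ty":-0.003,"tz":-0.0227,"spin":0},
  ],
  gripper=-0.36,
)

```text
t: 39.35
ee_pos: [569.7, -325.2, 166.5]
orientation: [1.988, 1.679, 0.531]
ft_force: [-1.6, 0.6, -0.1]
width: 58.6
grasp_force: 0.0
```

>>> apply_moves(
  targets=[
    {"tx":0,"ty":0,"tz":0,"spin":0},
    {"tx":0,"ty":0,"tz":0,"spin":0},
    {"tx":0,"ty":0,"tz":0,"spin":0},
    {"tx":0,"ty":0,"tz":0,"spin":0},
    {"tx":0,"ty":0,"tz":0,"spin":0},
    {"tx":0,"ty":0,"tz":0,"spin":0},
    {"tx":0,"ty":0,"tz":0,"spin":0},
    {"tx":0,"ty":0,"tz":0,"spin":0},
  ],
  gripper=1,
)

```text
t: 40.15
ee_pos: [569.7, -325.5, 168.0]
orientation: [1.987, 1.678, 0.531]
ft_force: [1.5, 0.5, 2.4]
width: 9.2
grasp_force: 30.0
```

```bash
python3 st.py
```

```text
40.15 [ 569.7 -325.5  168. ] [-0.684  0.332  2.03   0.95   0.349 -1.352] 9.172684162346458 [1.5 0.5 2.4] 29.972513616085052
z [ 0.578 -0.112 -0.808] y [ 0.798 -0.131  0.589] grasp pt [ 558.9 -323.4  183.1]
```

It's gripped (9.2 mm, 30 N, little side force). I'm lifting straight up.

>>> apply_moves(
  targets=[
    {"tx":0,"ty":0,"tz":0.005,"spin":0},
    {"tx":0,"ty":0,"tz":0.012,"spin":0},
    {"tx":0,"ty":0,"tz":0.02,"spin":0},
    {"tx":0,"ty":0,"tz":0.028,"spin":0},
    {"tx":0,"ty":0,"tz":0.036,"spin":0},
    {"tx":0,"ty":0,"tz":0.044,"spin":0},
    {"tx":0,"ty":0,"tz":0.05,"spin":0},
    {"tx":0,"ty":0,"tz":0.052,"spin":0},
  ],
)

```text
t: 40.95
ee_pos: [569.1, -325.2, 219.7]
orientation: [1.987, 1.679, 0.531]
ft_force: [0.3, 0.6, -3.3]
width: 9.2
grasp_force: 30.0
```

```bash
python3 st.py
python3 - <<'E'
from h import *
for c in ("wrist","scene","top"):
    im=ctrl.get_image(c); cv2.imwrite(f"pics/l_{c}.png",im[...,::-1])
    for n in ("basket_bar","basket"):
        print(c,n,[(np.round(r["uv"],1).tolist(),round(r["score"],2),at_z(c,r["uv"],255 if n!="basket" else 145).round(0).tolist()) for r in ctrl.pinpoint(n,c)[:4]])
E
```

```text
40.95 [ 569.1 -325.2  219.7] [-0.684  0.244  1.995  0.725  0.433 -1.11 ] 9.239138903244289 [ 0.3  0.6 -3.3] 30.011045336723328
z [ 0.577 -0.112 -0.809] y [ 0.798 -0.131  0.588] grasp pt [ 558.3 -323.1  234.9]
wrist basket_bar [([310.9, 118.0], 0.93, [599.0, -257.0, 255.0]), ([255.3, 181.1], 0.65, [550.0, -285.0, 255.0])]
wrist basket [([259.2, 117.9], 0.82, [640.0, -264.0, 145.0]), ([184.8, 161.4], 0.76, [550.0, -288.0, 145.0])]
scene basket_bar [([134.2, 287.7], 0.98, [582.0, -515.0, 255.0]), ([251.1, 296.3], 0.91, [793.0, -314.0, 255.0]), ([151.9, 224.4], 0.68, [459.0, -379.0, 255.0]), ([195.9, 226.0], 0.56, [543.0, -293.0, 255.0])]
scene basket [([250.7, 314.8], 0.9, [798.0, -320.0, 145.0]), ([141.6, 305.7], 0.89, [583.0, -521.0, 145.0]), ([201.5, 245.5], 0.88, [547.0, -290.0, 145.0]), ([162.0, 240.4], 0.79, [456.0, -366.0, 145.0])]
top basket_bar [([379.0, 212.0], 0.92, [499.0, -461.0, 255.0]), ([324.9, 195.8], 0.72, [545.0, -294.0, 255.0]), ([313.2, 148.3], 0.65, [697.0, -258.0, 255.0])]
top basket [([318.5, 199.5], 0.95, [548.0, -294.0, 145.0]), ([371.9, 215.2], 0.64, [499.0, -476.0, 145.0]), ([305.0, 154.3], 0.62, [707.0, -248.0, 145.0])]
```

Basket weight is on the hand (−3.3 N) and the bar is near z 257, above the tip at 240. I'm drawing it out along the rack's front direction.

>>> apply_moves(
  targets=[
    {"tx":-0.006,"ty":0.001,"tz":0,"spin":0},
    {"tx":-0.016,"ty":0.003,"tz":0,"spin":0},
    {"tx":-0.029,"ty":0.0055,"tz":0,"spin":0},
    {"tx":-0.043,"ty":0.008,"tz":0,"spin":0},
    {"tx":-0.058,"ty":0.011,"tz":0,"spin":0},
    {"tx":-0.075,"ty":0.014,"tz":0,"spin":0},
    {"tx":-0.093,"ty":0.018,"tz":0,"spin":0},
    {"tx":-0.11,"ty":0.021,"tz":0,"spin":0},
  ],
)

```text
t: 42.2
ee_pos: [457.6, -303.6, 219.4]
orientation: [1.988, 1.679, 0.531]
ft_force: [0.1, 0.3, -3.5]
width: 8.9
grasp_force: 30.0
```

>>> apply_moves(
  targets=[
    {"tx":-0.018,"ty":0.003,"tz":0.01,"spin":0},
    {"tx":-0.033,"ty":0.006,"tz":0.025,"spin":0},
    {"tx":-0.045,"ty":0.01,"tz":0.045,"spin":0},
    {"tx":-0.05,"ty":0.02,"tz":0.07,"spin":0},
    {"tx":-0.05,"ty":0.045,"tz":0.09,"spin":1},
    {"tx":-0.05,"ty":0.08,"tz":0.1,"spin":3},
    {"tx":-0.05,"ty":0.12,"tz":0.1,"spin":5},
    {"tx":-0.05,"ty":0.16,"tz":0.1,"spin":7},
  ],
)

```text
t: 43.0
ee_pos: [408.0, -143.0, 319.5]
orientation: [1.893, 1.808, 0.574]
ft_force: [0.7, 0.6, -2.4]
width: 9.2
grasp_force: 30.0
```

```bash
python3 st.py
python3 - <<'E'
from h import *
z=ctrl.get_obs()["ee_pos"][2]+38
for c in ("wrist","scene","top"):
    im=ctrl.get_image(c)
    for n in ("basket_bar","basket"):
        print(c,n,[(np.round(r["uv"],1).tolist(),round(r["score"],2),at_z(c,r["uv"],z if n!="basket" else z-110).round(0).tolist()) for r in ctrl.pinpoint(n,c)[:5]])
    if c!="wrist":
        for n in ("lid_bar","well_floor","lid_hinge","fryer"):
            print(c,n,[(np.round(r["uv"],1).tolist(),round(r["score"],2),at_z(c,r["uv"],{"lid_bar":345,"well_floor":25,"lid_hinge":117,"fryer":0}[n]).round(0).tolist()) for r in ctrl.pinpoint(n,c)[:2]])
E
```

```text
43.0 [ 408.  -143.   319.5] [-0.608 -0.326  2.27   0.488  0.699 -0.859] 9.21409681933931 [ 0.7  0.6 -2.4] 30.010797679424286
z [ 0.587 -0.041 -0.808] y [ 0.808 -0.033  0.589] grasp pt [ 397.  -142.3  334.6]
wrist basket_bar [([328.0, 204.8], 0.74, [446.0, -131.0, 357.0]), ([252.4, 182.4], 0.56, [379.0, -102.0, 357.0])]
wrist basket [([290.7, 199.2], 0.98, [515.0, -171.0, 247.0]), ([185.7, 161.9], 0.9, [385.0, -107.0, 247.0])]
scene basket_bar [([207.7, 133.2], 0.95, [375.0, -108.0, 357.0]), ([152.5, 224.8], 0.77, [525.0, -399.0, 357.0]), ([131.8, 290.5], 0.62, [636.0, -530.0, 357.0]), ([252.2, 296.9], 0.61, [825.0, -340.0, 357.0]), ([294.1, 210.8], 0.23, [728.0, -111.0, 357.0])]
scene basket [([164.0, 242.2], 0.86, [522.0, -385.0, 247.0]), ([139.6, 305.9], 0.83, [627.0, -531.0, 247.0]), ([251.6, 311.8], 0.67, [820.0, -337.0, 247.0]), ([210.3, 159.9], 0.6, [381.0, -114.0, 247.0])]
scene lid_bar [([341.8, 119.4], 0.91, [588.0, 233.0, 345.0]), ([347.5, 179.4], 0.68, [748.0, 74.0, 345.0])]
scene well_floor [([318.1, 175.5], 0.57, [545.0, 235.0, 25.0])]
scene lid_hinge [([348.0, 183.4], 0.86, [675.0, 224.0, 117.0])]
scene fryer [([316.8, 184.3], 0.6, [559.0, 218.0, 0.0])]
top basket_bar [([266.2, 246.6], 0.84, [385.0, -111.0, 357.0]), ([377.1, 211.4], 0.74, [490.0, -420.0, 357.0]), ([312.2, 149.8], 0.67, [663.0, -238.0, 357.0]), ([333.3, 253.9], 0.65, [369.0, -296.0, 357.0])]
top basket [([264.9, 247.2], 0.91, [382.0, -111.0, 247.0]), ([304.1, 151.6], 0.89, [688.0, -230.0, 247.0]), ([324.6, 251.0], 0.8, [376.0, -294.0, 247.0]), ([370.4, 214.5], 0.75, [491.0, -437.0, 247.0]), ([217.2, 192.7], 0.54, [548.0, 42.0, 247.0])]
top lid_bar [([148.5, 171.9], 0.73, [589.0, 232.0, 345.0])]
top well_floor [([176.2, 201.9], 0.67, [542.0, 221.0, 25.0]), ([274.9, 195.5], 0.52, [576.0, -151.0, 25.0])]
top lid_hinge [([169.9, 163.8], 0.97, [667.0, 230.0, 117.0])]
top fryer [([175.2, 199.2], 0.69, [555.0, 231.0, 0.0])]
```

The basket is held and drawn out; all cameras agree on the bar offset from the TCP, (−25, +34, +37) mm. I'm carrying it across to the fryer front, turning 4.5° to match the fryer.

>>> apply_moves(
  targets=[
    {"tx":0.015,"ty":0.03,"tz":0,"spin":0.5},
    {"tx":0.035,"ty":0.07,"tz":0,"spin":1},
    {"tx":0.05,"ty":0.115,"tz":0,"spin":2},
    {"tx":0.06,"ty":0.16,"tz":0,"spin":3},
    {"tx":0.06,"ty":0.205,"tz":0,"spin":4},
    {"tx":0.06,"ty":0.25,"tz":0,"spin":4.5},
    {"tx":0.06,"ty":0.295,"tz":0,"spin":4.5},
    {"tx":0.06,"ty":0.325,"tz":0,"spin":4.5},
  ],
)

```text
t: 44.65
ee_pos: [468.9, 176.6, 319.7]
orientation: [1.83, 1.888, 0.602]
ft_force: [2.1, -0.5, -2.9]
width: 8.8
grasp_force: 30.0
```

>>> apply_moves(
  targets=[
    {"tx":0,"ty":0.01,"tz":-0.01,"spin":0},
    {"tx":0,"ty":0.015,"tz":-0.03,"spin":0},
    {"tx":0,"ty":0.015,"tz":-0.05,"spin":0},
    {"tx":0,"ty":0.015,"tz":-0.07,"spin":0},
    {"tx":0,"ty":0.015,"tz":-0.09,"spin":0},
    {"tx":0,"ty":0.015,"tz":-0.102,"spin":0},
    {"tx":0,"ty":0.015,"tz":-0.102,"spin":0},
    {"tx":0,"ty":0.015,"tz":-0.102,"spin":0},
  ],
)

```text
t: 45.45
ee_pos: [469.5, 190.3, 217.5]
orientation: [1.83, 1.89, 0.6]
ft_force: [-0.1, 0.6, -3.3]
width: 8.9
grasp_force: 30.0
```

```bash
python3 st.py
cat > bk.py <<'E'
from h import *
z=ctrl.get_obs()["ee_pos"][2]+37.5
for c in ("wrist","scene","top"):
    im=ctrl.get_image(c); cv2.imwrite(f"pics/b_{c}.png",im[...,::-1])
    for n,h in (("basket_bar",z),("basket",z-110),("well_floor",25),("fryer",0),("lid_bar",345)):
        print(c,n,[(np.round(r["uv"],1).tolist(),round(r["score"],2),p) for r in ctrl.pinpoint(n,c)[:6] for p in [at_z(c,r["uv"],h)[:2].round(0).tolist()] if p[1]>100])
E
python3 bk.py
```

```text
45.45 [469.5 190.3 217.5] [ 0.577  0.029  2.269 -0.853  0.432  1.258] 8.863479528549314 [-0.1  0.6 -3.3] 30.018334686756134
z [ 0.588  0.006 -0.809] y [0.809 0.031 0.588] grasp pt [458.5 190.2 232.6]
wrist basket_bar [([255.8, 183.1], 0.76, [443.0, 225.0])]
wrist basket [([178.1, 164.5], 0.87, [437.0, 221.0])]
wrist well_floor [([220.7, 145.5], 0.74, [547.0, 227.0])]
wrist fryer [([221.9, 144.0], 0.73, [563.0, 227.0])]
wrist lid_bar []
scene basket_bar [([300.7, 121.2], 0.71, [455.0, 205.0])]
scene basket [([298.2, 136.7], 0.68, [433.0, 230.0])]
scene well_floor [([318.9, 178.2], 0.63, [556.0, 228.0])]
scene fryer [([315.6, 184.8], 0.7, [558.0, 213.0])]
scene lid_bar [([343.9, 120.6], 0.67, [596.0, 234.0])]
top basket_bar [([158.0, 224.5], 0.54, [443.0, 219.0])]
top basket [([166.7, 232.0], 0.78, [424.0, 219.0]), ([175.6, 199.5], 0.49, [536.0, 195.0])]
top well_floor [([173.6, 200.8], 0.57, [546.0, 231.0])]
top fryer [([174.4, 201.1], 0.56, [548.0, 233.0])]
top lid_bar [([150.6, 172.6], 0.81, [587.0, 226.0])]
```

The basket reads about (440,222) and the well centre about (547,228) across the cameras. I'm lowering slightly and moving in over the well.

>>> apply_moves(
  targets=[
    {"tx":0.005,"ty":0,"tz":-0.009,"spin":0},
    {"tx":0.015,"ty":0.001,"tz":-0.016,"spin":0},
    {"tx":0.03,"ty":0.002,"tz":-0.018,"spin":0},
    {"tx":0.048,"ty":0.003,"tz":-0.018,"spin":0},
    {"tx":0.066,"ty":0.004,"tz":-0.018,"spin":0},
    {"tx":0.084,"ty":0.005,"tz":-0.018,"spin":0},
    {"tx":0.098,"ty":0.005,"tz":-0.018,"spin":0},
    {"tx":0.105,"ty":0.005,"tz":-0.018,"spin":0},
  ],
)

```text
t: 47.15
ee_pos: [576.2, 195.1, 199.7]
orientation: [1.829, 1.889, 0.601]
ft_force: [0.6, 1.0, -3.2]
width: 8.8
grasp_force: 30.0
```

```bash
python3 st.py; python3 bk.py;python3 lid.py
```

```text
47.15 [576.2 195.1 199.7] [ 0.448  0.21   2.107 -0.823  0.348  1.132] 8.818518859154977 [ 0.6  1.  -3.2] 30.009881258010864
z [ 0.589  0.006 -0.808] y [0.808 0.03  0.589] grasp pt [565.2 195.  214.8]
wrist basket_bar [([255.9, 182.6], 0.77, [548.0, 230.0])]
wrist basket [([180.2, 162.2], 0.89, [543.0, 228.0])]
wrist well_floor [([149.7, 153.0], 0.59, [544.0, 225.0]), ([155.5, 146.8], 0.31, [551.0, 233.0])]
wrist fryer [([155.5, 150.2], 0.69, [558.0, 226.0])]
wrist lid_bar [([270.1, 151.5], 0.4, [466.0, 260.0])]
scene basket_bar [([321.7, 138.6], 0.84, [544.0, 214.0])]
scene basket [([318.2, 157.8], 0.69, [538.0, 224.0]), ([317.4, 177.0], 0.64, [593.0, 161.0])]
scene well_floor [([315.5, 178.2], 0.6, [547.0, 219.0])]
scene fryer [([317.8, 182.6], 0.94, [556.0, 226.0]), ([320.5, 159.2], 0.59, [487.0, 316.0])]
scene lid_bar [([341.8, 121.6], 0.96, [595.0, 226.0])]
top basket_bar [([160.4, 192.9], 0.8, [544.0, 223.0]), ([175.6, 200.0], 0.39, [522.0, 174.0])]
top basket [([169.7, 199.4], 0.72, [538.0, 220.0])]
top well_floor [([176.3, 199.8], 0.55, [550.0, 221.0])]
top fryer [([175.3, 200.2], 0.68, [551.0, 230.0])]
top lid_bar [([151.4, 171.1], 0.91, [591.0, 224.0])]
48.05 [574.3 195.  199.4] 8.92120561370343 [ 0.9  0.2 -3.5]
scene [343.4, 115.4] 0.69 deg 69 5.2
top [146.9, 173.0] 0.69 deg 68 2.6
```

No lid contact. I'm shifting by (+5,+2) mm to centre and lowering into the well in stages.

>>> apply_moves(
  targets=[
    {"tx":0.005,"ty":0.002,"tz":0,"spin":0},
    {"tx":0.005,"ty":0.002,"tz":-0.006,"spin":0},
    {"tx":0.005,"ty":0.002,"tz":-0.013,"spin":0},
    {"tx":0.005,"ty":0.002,"tz":-0.02,"spin":0},
    {"tx":0.005,"ty":0.002,"tz":-0.026,"spin":0},
    {"tx":0.005,"ty":0.002,"tz":-0.032,"spin":0},
    {"tx":0.005,"ty":0.002,"tz":-0.038,"spin":0},
    {"tx":0.005,"ty":0.002,"tz":-0.04,"spin":0},
  ],
)

```text
t: 49.15
ee_pos: [579.5, 197.2, 158.8]
orientation: [1.829, 1.89, 0.6]
ft_force: [-0.1, -0.3, -3.5]
width: 9.4
grasp_force: 30.0
```

>>> apply_moves(
  targets=[
    {"tx":0,"ty":0,"tz":-0.006,"spin":0},
    {"tx":0,"ty":0,"tz":-0.012,"spin":0},
    {"tx":0,"ty":0,"tz":-0.018,"spin":0},
    {"tx":0,"ty":0,"tz":-0.024,"spin":0},
    {"tx":0,"ty":0,"tz":-0.03,"spin":0},
    {"tx":0,"ty":0,"tz":-0.035,"spin":0},
    {"tx":0,"ty":0,"tz":-0.04,"spin":0},
    {"tx":0,"ty":0,"tz":-0.042,"spin":0},
  ],
)

```text
t: 49.95
ee_pos: [581.1, 198.5, 122.8]
orientation: [1.835, 1.896, 0.59]
ft_force: [-0.4, -0.4, -3.4]
width: 9.3
grasp_force: 30.0
```

```bash
python3 st.py
```

```text
49.95 [581.1 198.5 122.8] [ 0.449  0.368  2.134 -1.31   0.259  1.644] 9.321892922479293 [-0.4 -0.4 -3.4] 30.013602375984192
z [ 0.58   0.004 -0.815] y [0.814 0.032 0.579] grasp pt [570.2 198.4 138.1]
```

Joint 4 hit its limit at −1.31. A small spin of 4° towards the arm's bearing relieves it, and the well has room for that. Then I continue down.

>>> apply_moves(
  targets=[
    {"tx":0.001,"ty":0.0,"tz":0.002,"spin":1.5},
    {"tx":0.001,"ty":0.001,"tz":0.002,"spin":3},
    {"tx":0.001,"ty":0.001,"tz":0.002,"spin":4},
    {"tx":0.001,"ty":0.001,"tz":-0.002,"spin":4},
    {"tx":0.001,"ty":0.001,"tz":-0.006,"spin":4},
    {"tx":0.001,"ty":0.001,"tz":-0.01,"spin":4},
    {"tx":0.001,"ty":0.001,"tz":-0.013,"spin":4},
    {"tx":0.001,"ty":0.001,"tz":-0.016,"spin":4},
  ],
)

```text
t: 50.75
ee_pos: [583.9, 200.7, 114.0]
orientation: [1.784, 1.976, 0.599]
ft_force: [-0.2, 1.0, -4.6]
width: 8.9
grasp_force: 30.0
```

```bash
python3 st.py
```

```text
50.75 [583.9 200.7 114. ] [ 0.418  0.382  2.132 -1.311  0.199  1.565] 8.935324131370363 [-0.2  1.  -4.6] 30.01319646835327
z [ 0.566  0.042 -0.824] y [0.819 0.088 0.567] grasp pt [573.3 199.9 129.4]
```

>>> apply_moves(
  targets=[
    {"tx":-0.003,"ty":-0.002,"tz":-0.003,"spin":0},
    {"tx":-0.006,"ty":-0.004,"tz":-0.006,"spin":0},
    {"tx":-0.006,"ty":-0.004,"tz":-0.01,"spin":0},
    {"tx":-0.006,"ty":-0.004,"tz":-0.014,"spin":0},
    {"tx":-0.006,"ty":-0.004,"tz":-0.018,"spin":0},
    {"tx":-0.006,"ty":-0.004,"tz":-0.018,"spin":0},
    {"tx":-0.006,"ty":-0.004,"tz":-0.018,"spin":0},
    {"tx":-0.006,"ty":-0.004,"tz":-0.018,"spin":0},
  ],
)

```text
t: 51.55
ee_pos: [580.5, 198.3, 104.4]
orientation: [1.794, 1.985, 0.585]
ft_force: [-0.8, -1.1, -2.5]
width: 9.2
grasp_force: 30.0
```

```bash
python3 st.py; python3 bk.py
```

```text
51.55 [580.5 198.3 104.4] [ 0.414  0.396  2.135 -1.311  0.193  1.565] 9.182070582814456 [-0.8 -1.1 -2.5] 30.00494420528412
z [ 0.553  0.04  -0.832] y [0.828 0.089 0.554] grasp pt [570.1 197.5 119.9]
wrist basket_bar [([253.1, 182.3], 0.91, [551.0, 231.0])]
wrist basket [([177.1, 165.5], 0.95, [542.0, 225.0])]
wrist well_floor [([182.4, 163.3], 0.71, [549.0, 226.0]), ([184.5, 159.9], 0.21, [551.0, 229.0])]
wrist fryer [([185.4, 159.5], 0.55, [561.0, 227.0])]
wrist lid_bar []
scene basket_bar [([319.7, 156.6], 0.7, [545.0, 222.0])]
scene basket [([315.7, 176.4], 0.66, [545.0, 221.0])]
scene well_floor [([315.3, 176.4], 0.72, [541.0, 224.0])]
scene fryer [([319.3, 184.6], 0.65, [566.0, 224.0])]
scene lid_bar [([340.6, 116.8], 0.84, [579.0, 238.0])]
top basket_bar [([167.4, 195.1], 0.8, [551.0, 225.0])]
top basket [([177.3, 199.8], 0.74, [549.0, 215.0]), ([136.9, 190.8], 0.64, [579.0, 370.0]), ([147.4, 170.7], 0.55, [658.0, 336.0])]
top well_floor [([174.4, 198.8], 0.89, [553.0, 228.0])]
top fryer [([175.0, 197.2], 0.92, [563.0, 232.0]), ([167.5, 194.9], 0.21, [571.0, 262.0])]
top lid_bar [([147.9, 172.4], 0.61, [587.0, 233.0])]
```

>>> apply_moves(
  targets=[
    {"tx":0.001,"ty":0.002,"tz":-0.003,"spin":0},
    {"tx":0.001,"ty":0.003,"tz":-0.006,"spin":0},
    {"tx":0.001,"ty":0.003,"tz":-0.009,"spin":0},
    {"tx":0.001,"ty":0.003,"tz":-0.012,"spin":0},
    {"tx":0.001,"ty":0.003,"tz":-0.012,"spin":0},
    {"tx":0.001,"ty":0.003,"tz":-0.012,"spin":0},
    {"tx":0.001,"ty":0.003,"tz":-0.012,"spin":0},
    {"tx":0.001,"ty":0.003,"tz":-0.012,"spin":0},
  ],
)

```text
t: 53.25
ee_pos: [585.0, 200.3, 100.0]
orientation: [1.797, 1.982, 0.578]
ft_force: [-10.3, -11.8, 26.6]
width: 9.2
grasp_force: 30.0
```

```bash
python3 st.py
```

```text
53.25 [585.  200.3 100. ] [ 0.417  0.411  2.123 -1.311  0.199  1.57 ] 9.249432926677477 [-10.3 -11.8  26.6] 29.962290823459625
z [ 0.551  0.035 -0.834] y [0.829 0.087 0.552] grasp pt [574.7 199.6 115.6]
```

Contact: 27 N upward near the expected floor height. I'm easing off 2 mm and backing out the side load, then checking.

>>> apply_moves(
  targets=[
    {"tx":-0.001,"ty":-0.001,"tz":0.001,"spin":0},
    {"tx":-0.003,"ty":-0.002,"tz":0.002,"spin":0},
    {"tx":-0.003,"ty":-0.002,"tz":0.002,"spin":0},
    {"tx":-0.003,"ty":-0.002,"tz":0.002,"spin":0},
    {"tx":-0.003,"ty":-0.002,"tz":0.002,"spin":0},
    {"tx":-0.003,"ty":-0.002,"tz":0.002,"spin":0},
    {"tx":-0.003,"ty":-0.002,"tz":0.002,"spin":0},
    {"tx":-0.003,"ty":-0.002,"tz":0.002,"spin":0},
  ],
)

```text
t: 54.05
ee_pos: [580.1, 199.5, 98.7]
orientation: [1.799, 1.989, 0.575]
ft_force: [-2.5, -4.9, 5.9]
width: 8.9
grasp_force: 30.0
```

```bash
python3 st.py
cat > bk2.py <<'E'
from h import *
U={}
for c in ("wrist","scene","top"):
    ctrl.get_image(c)
    for n in ("basket_bar","basket"):
        for r in ctrl.pinpoint(n,c)[:6]:
            p=at_z(c,r["uv"],80)
            if p[1]>150 and abs(p[0]-550)<60 and (n,c) not in U: U[n,c]=r["uv"]
for n in ("basket_bar","basket"):
    o=[(c,U[n,c]) for c in ("wrist","scene","top") if (n,c) in U]; print(n,len(o),[at_z(c,u,135 if n!="basket" else 25)[:2].round(0).tolist() for c,u in o], tri(o).round(0) if len(o)>1 else "")
E
python3 bk2.py
```

```text
54.05 [580.1 199.5  98.7] [ 0.416  0.408  2.131 -1.306  0.195  1.564] 8.910926927569847 [-2.5 -4.9  5.9] 29.956889748573303
z [ 0.546  0.037 -0.837] y [0.832 0.089 0.547] grasp pt [569.9 198.8 114.4]
basket_bar 3 [[554.0, 230.0], [547.0, 218.0], [563.0, 230.0]] [555. 226. 135.]
basket 3 [[547.0, 231.0], [548.0, 227.0], [539.0, 224.0]] [545. 229.  21.]
```

Triangulation puts the bar at z 135 and the underside at about 21, so the basket stands on the floor near (545,228). I'm pressing a touch to make sure it's seated, then releasing.

>>> apply_moves(
  targets=[
    {"tx":0,"ty":0,"tz":-0.002,"spin":0},
    {"tx":0,"ty":0,"tz":-0.003,"spin":0},
    {"tx":0,"ty":0,"tz":-0.003,"spin":0},
    {"tx":0,"ty":0,"tz":-0.003,"spin":0},
    {"tx":0,"ty":0,"tz":-0.002,"spin":0},
    {"tx":0,"ty":0,"tz":-0.001,"spin":0},
    {"tx":0,"ty":0,"tz":-0.001,"spin":0},
    {"tx":0,"ty":0,"tz":-0.001,"spin":0},
  ],
)

```text
t: 55.3
ee_pos: [580.6, 199.4, 98.8]
orientation: [1.798, 1.988, 0.576]
ft_force: [-5.7, -6.1, 13.0]
width: 9.2
grasp_force: 30.0
```

>>> apply_moves(
  targets=[
    {"tx":0,"ty":0,"tz":0,"spin":0},
    {"tx":0,"ty":0,"tz":0,"spin":0},
    {"tx":0,"ty":0,"tz":0,"spin":0},
    {"tx":0,"ty":0,"tz":0,"spin":0},
    {"tx":0,"ty":0,"tz":0,"spin":0},
    {"tx":0,"ty":0,"tz":0,"spin":0},
    {"tx":0,"ty":0,"tz":0,"spin":0},
    {"tx":0,"ty":0,"tz":0,"spin":0},
  ],
  gripper=0.09,
)

```text
t: 56.1
ee_pos: [579.9, 200.0, 97.7]
orientation: [1.799, 1.99, 0.576]
ft_force: [0.5, -0.5, -0.2]
width: 40.0
grasp_force: 0.0
```

```bash
python3 st.py;python3 bk2.py
```

```text
56.1 [579.9 200.   97.7] [ 0.417  0.41   2.131 -1.311  0.193  1.569] 40.008562621969624 [ 0.5 -0.5 -0.2] 0.0
z [ 0.545  0.039 -0.837] y [0.833 0.089 0.546] grasp pt [569.7 199.3 113.4]
basket_bar 3 [[551.0, 228.0], [551.0, 210.0], [548.0, 225.0]] [550. 224. 127.]
basket 3 [[549.0, 228.0], [549.0, 229.0], [550.0, 229.0]] [549. 229.  26.]
```

Released; the basket settles at (549, 229, 26), on the well floor. I'm retreating along the tool axis.

>>> apply_moves(
  targets=[
    {"tx":-0.004,"ty":0,"tz":0.006,"spin":0},
    {"tx":-0.011,"ty":-0.001,"tz":0.017,"spin":0},
    {"tx":-0.02,"ty":-0.0015,"tz":0.031,"spin":0},
    {"tx":-0.032,"ty":-0.002,"tz":0.049,"spin":0},
    {"tx":-0.046,"ty":-0.003,"tz":0.07,"spin":0},
    {"tx":-0.06,"ty":-0.004,"tz":0.092,"spin":0},
    {"tx":-0.076,"ty":-0.005,"tz":0.117,"spin":0},
    {"tx":-0.092,"ty":-0.006,"tz":0.14,"spin":0},
  ],
)

```text
t: 57.35
ee_pos: [487.0, 193.9, 238.6]
orientation: [1.799, 1.991, 0.576]
ft_force: [0.2, 0.8, -0.2]
width: 39.8
grasp_force: 0.0
```

>>> apply_moves(
  targets=[
    {"tx":-0.015,"ty":0,"tz":0.02,"spin":0},
    {"tx":-0.03,"ty":-0.01,"tz":0.04,"spin":0},
    {"tx":-0.045,"ty":-0.02,"tz":0.06,"spin":0},
    {"tx":-0.05,"ty":-0.04,"tz":0.07,"spin":0},
    {"tx":-0.05,"ty":-0.06,"tz":0.08,"spin":0},
    {"tx":-0.05,"ty":-0.06,"tz":0.08,"spin":0},
    {"tx":-0.05,"ty":-0.06,"tz":0.08,"spin":0},
    {"tx":-0.05,"ty":-0.06,"tz":0.08,"spin":0},
  ],
)

```text
t: 58.15
ee_pos: [437.7, 134.3, 317.1]
orientation: [1.799, 1.991, 0.575]
ft_force: [0.0, 0.3, 0.2]
width: 39.6
grasp_force: 0.0
```

```bash
python3 st.py;python3 bk2.py; python3 lid.py
```

```text
58.15 [437.7 134.3 317.1] [ 0.407 -0.257  2.209 -0.299  0.66   0.493] 39.58811613661542 [0.  0.3 0.2] 0.0
z [ 0.545  0.038 -0.838] y [0.833 0.089 0.546] grasp pt [427.5 133.5 332.8]
basket_bar 3 [[544.0, 229.0], [551.0, 220.0], [551.0, 228.0]] [549. 229. 127.]
basket 3 [[548.0, 231.0], [547.0, 227.0], [539.0, 220.0]] [544. 226.  24.]
58.6 [437.8 134.1 317.5] 40.024756860087706 [0.2 0.8 0.3]
scene [340.4, 121.4] 0.83 deg 69 1.6
top [152.2, 173.6] 0.93 deg 67 2.7
wrist [415.7, 116.5] 0.85 deg 69 5.7
```

```bash
python3 -c "
from workcell import ctrl
print(ctrl.close_job())"
```

```text
the job is handed in; nothing more can be done
None
```

I handed the job in at about 58.6 s: the cameras put the lid at roughly 67–69° and the basket standing on the well floor near its centre, released with the arm clear; the hand-in returned no verdict, and I did not re-measure the pail, mug, jar and cactus at the end.

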